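# Load the toy car body in the drilling jig and snap the sprung stand over it

### The arm

A 6-joint arm with a two-finger parallel gripper is mounted at the origin on the work surface. World frame = base frame: x ahead of the robot, y to its left, z up, the work surface at z = 0. Lengths are in m, angles in degrees, forces in N, time in s.
With the tool pointing down it reaches from about 0.375 to 0.9 m from the base axis. Payload 3.1 kg.
Tool frame: the origin (TCP) lies between the finger pads; the fingertips stand 19 mm ahead of it and the grasp point (between the pads) is the TCP; z points along the fingers, y is the direction in which the jaws open and shut (so a half turn about z gives the same grasp; the last joint's range is limited). The gripper opens to 87 mm and grips with 3 to 60 N. Pads are 19 mm wide; open, the fingers measure 117 mm over their backs; the gripper's body (75 mm by 190 mm) begins 51 mm behind the grasp point.
Start: joints at [-75.43, 30.224, 82.088, -0, 67.689, -10.227], TCP at [0.262, -0.567, 0.204] pointing down, gripper open.
Joint ranges: [-176.69, 176.69], [-43.24, 126.21], [12.49, 139.97], [-82, 262], [0, 151.66], [-163.58, 163.58]. Speed limits (degrees/s): [159.86, 159.86, 180, 180, 180, 180].

### API

Orientations are given as a 3x3 rotation matrix whose columns are the frame's x, y, z axes.
In Python, from rig import bot gives the robot as it stands. The module is installed in compiled form; this text tells all that it offers.
- The arm moves only by the tool play_rows, never from a script. Its argument "increments" is a list of rows, each an object with "dp": the shift along the world's x, y, z in mm, a list of three; "turn": the turn about the world's z in rad. In form: [{"dp": [tx, ty, tz], "turn": turn}, ...]. A call has exactly 5 rows; each row shifts and turns the pose as measured when the row begins; what a row does not reach is not made up. A row lasts 1/10 s, in which the tool goes at most 50 mm and 8.59 degrees, less where a joint would pass 70% of its speed; a pose out of reach is approached as far as the arm can. A call with a gripper value outside its range is refused whole. "claw" is the opening, from 0 (shut) to 1 (fully open), set as the call begins (left out, the last holds). The fingers move at their own pace and stop on an object; the grip force is fixed at half the most. Time passes only in rows, so rows that do not move let the fingers close, or fill a call up. It gives the time, the measured TCP pose, the force and the opening at its end, in the units of the state.
- bot.read_state(): the state, without advancing time (a new reading comes with each control period).
- bot.capture(name): name is "scene" or "top" or "wrist"; returns (picture, depth): 480x640x3 uint8, blue, green, red; 480x640 float32, m along the optical axis (not along the pixel's ray), 0 where there is no reading.
- bot.get_calibration(name): a dict with "K" (3x3 intrinsics, pixels), "xyz" and "attitude" of the camera in the world. Camera axes: x right, y up, looking along -z (the intrinsics and any distortion apply to the point x, -y, -z); pixel columns grow to the right and rows downward; lengths in m; the calibration is good to about 2 mm. A picture is of the moment at which its call begins: read the wrist's pose just before it. get_calibration takes no time and is no camera call; for the wrist camera it gives the pose at the moment of the call.
- bot.hand_in(): hands the job in, once; it reports no verdict.
The state is a dict: "time_s": time; "joint_positions": joint angles; "qvel": joint speeds; "tau": joint torques, N m; "position": TCP position; "tcp_rot": TCP orientation; "force": force on the tool from outside, world axes, zero at the start; "moment": the same for the moment, N m; "opening": opening from 0.0 (shut) to 1.0 (fully open).
Only numpy, scipy, OpenCV 4.12 (cv2) and the standard library are available. Lean on these libraries where they do the work, as an engineer would, in place of code of your own. Each camera call takes 0.05 s, during which the arm holds its last target.

### The job

Stand the wooden toy car body upright on the plywood drilling jig: with the sprung stand still folded back, press it gently against the long fence first, then slide it along and press it gently against the end stop, so that it is flush with both. Then push the stand over, gently and near its free end, past its over-centre point so that it snaps down onto the roof and holds the car there, still flush with both. Let go of everything and leave the other things on the bench where they are.

Things in the scene. Friction and masses are not known exactly. Their poses are not given: they have to be found in the camera images.
- car_mid (a point): Centre, 30 mm up, of the loose pale-wood toy car body (0.13 to 0.22 kg), standing on the bench left of the jig: a slab 40 mm thick (own x), 120 mm long (own y), 60 mm high (z up). Sill: plain box 32 mm high, full length; above it a cabin, flat roof 70 mm long (y -35 to +35), sloping to both ends. Same from both ends. Best gripped across the 40 mm, high on the cabin.
- jig: Drilling jig fixed to the bench, turned up to 0.3 rad from the world axes: plywood plate 15 mm thick, own x -55 to 55 mm, own y -80 to 135 mm. Origin on its underside, z up. A fence and an end stop form a corner. A steel bracket (99 mm high over the bench, x within 19 mm of 0, y -67 to -17 mm) carries the sprung stand; its 60 x 50 mm foot is 3 mm thick.
- seat (a point): Where car_mid must finish: jig x = 0, y = 60 mm, z = 45 mm, with the jig's axes; the car's length along the jig's y, either end first. The measured place is only a guide: flush means that the wood really touches both stops.
- fence: Long wooden fence along the jig's y (y 10 to 110 mm), 16 mm thick, top 14 mm above the plate. Its inner face looks to the jig's -x and lies at jig x = 20 mm; a side of the car rests on it. Origin: centre of its underside. Meet it slowly (6 mm/s) and press for a moment with 2 to 10 N; over 30 N, even at the touch, is too much.
- end_stop: Short wooden end stop, 40 mm along the jig's x, 12 mm thick, top 14 mm above the plate. Its face looks to the jig's +y and lies at jig y = 0; an end of the car's sill rests on it. Origin: centre of its underside. Meet it slowly (6 mm/s) and press for a moment with 2 to 10 N; over 30 N, even at the touch, is too much.
- stand (a joint): Angle (rad) of the sprung stand, a steel arm 20 mm wide, 12 mm thick. 0: folded back on its stop, leaning 0.40 away from the car (to the jig's -y). Grows as it rises (0.40: upright) and comes over to the jig's +y and down. 1.97: level, foot on the roof of the seated car; 2.03: end of travel with no car. Below about 0.75 its spring drives it back to 0, above that it snaps on over by itself.
- stand_pivot (a point): The stand's hinge: jig x = 0, y = -35 mm, 89 mm above the bench, axis along the jig's x. The rubber foot is 95 mm from it along the arm, 18 mm wide.
- stand_tip (a point): Centre of the black cross-bar grip (18 mm thick, 30 mm along the jig's x) at the stand's free end, 109 mm from the pivot. Folded back: jig y = -77 mm, 189 mm above the bench. Push here or a little lower, from the jig's -y side to +y: 6 to 11 N here starts it, less as it rises; near the pivot it takes far more. Over 20 N on the stand is too much.
- glue: White plastic glue bottle, 48 mm wide, 135 mm tall. A bystander: leave it where it is. Origin: underside.
- paint: Closed glass paint jar, 60 mm wide, 60 mm tall. A bystander: leave it where it is. Origin: underside.
- wheel: Loose wooden toy wheel, 42 mm wide, 14 mm thick, lying flat. A bystander: leave it where it is. Origin: underside.
- dowel: Upright dowel piece, 26 mm thick, 90 mm tall. A bystander: leave it where it is. Origin: underside.
- blank: Plain unshaped wooden block, 40 x 130 x 36 mm, not the car. A bystander: leave it where it is. Origin: underside.
- offcut: U-shaped plywood offcut lying flat, 120 x 120 x 8 mm. A bystander: leave it where it is. Origin: underside.
- driver: Screwdriver with a wooden handle, lying flat. A bystander: leave it where it is. Origin: underside.
Things that resemble listed ones, but are neither listed nor needed, are in the scene too. What is shaped like the part that bears car_mid but green is not meant.

How it is judged (in metres and radians):
On the way, in this order (a step that is already met when the one before it is completed fails the run):
1. the car on the jig has been pressed flush and square on the long fence, the stand still folded back (x of car_mid in the frame of jig between -0.0015 and 0.003 m and z of car_mid in the frame of jig between 0.042 and 0.048 m and angle between the y axis of car_mid and the y axis of jig, either way round below 0.035 rad and angle between car_mid's own z axis and vertical below 0.05 rad and contact force between car and fence above 1 N and value of joint stand below 0.2 rad), for 0.1 s.
2. then the car has been pressed flush on the end stop, the stand still folded back (y of car_mid in the frame of jig between 0.057 and 0.0615 m and z of car_mid in the frame of jig between 0.042 and 0.048 m and angle between the y axis of car_mid and the y axis of jig, either way round below 0.035 rad and angle between car_mid's own z axis and vertical below 0.05 rad and contact force between car and end_stop above 1 N and value of joint stand below 0.2 rad), for 0.1 s.
3. the stand has snapped over onto the roof (x of car_mid in the frame of jig between -0.0015 and 0.003 m and y of car_mid in the frame of jig between 0.057 and 0.0615 m and z of car_mid in the frame of jig between 0.042 and 0.048 m and angle between the y axis of car_mid and the y axis of jig, either way round below 0.035 rad and angle between car_mid's own z axis and vertical below 0.05 rad and value of joint stand between 1.91 and 2.02 rad), for 0.2 s.
At the end, for the whole second after the job is handed in: The car stands upright on the jig plate, no more than 1.5 mm off the fence and 1.5 mm off the end stop (3 mm of give the other way), within 0.035 rad of square; the stand is down on the roof (1.91 to 2.02 rad) and presses on it with over 1.5 N; all is at rest and released (all of step 3 and contact force between stand and car above 1.5 N and linear speed of car below 0.01 m/s and contact force between the fingers and car below 0.1 N and contact force between the fingers and stand below 0.1 N); the robot touches nothing.
It fails at once if the robot pushes on the stand with more than 20 N (contact force between any of the fingers, the arm and stand above 20 N).
It fails at once if the car is pressed on the fence or the end stop with more than 30 N (contact force between car and fence above 30 N or contact force between car and end_stop above 30 N).
It fails at once if another thing on the bench is shifted by more than 30 mm (distance of any of glue, paint, wheel, dowel, blank, offcut, driver from where it was at the start of the episode above 0.03 m).
It also fails if it takes over 70 s, if anything falls off the work surface, if the arm or the gripper's body presses on something with over 40 N, if the wrist force passes 120 N, or if a joint passes its speed limit or range.

## Working session

There is one attempt and no reset: what is moved stays moved. The work goes in short steps, Python scripts to look and compute and a tool call to move; the robot and the scene stay as the last step left them, time stands still between calls to the robot, and variables do not carry over. Pictures are saved under pics/ and viewed, and the job is handed in when it is done.

Besides the shell and the picture viewer there is one more tool, called after "Emit:" by a JSON object that holds its "op" and its "data". play_rows: Moves the arm, as the interface text tells. Its arguments: {"type":"object","properties":{"increments":{"type":"array"},"claw":{"type":"number"}},"required":["increments"]}

```bash
mkdir -p pics; python3 - <<'E'
from rig import bot
import cv2,numpy as np
s=bot.read_state(); print({k:np.round(v,3).tolist() for k,v in s.items()})
for n in ["scene","top"]:
    p,d=bot.capture(n); cv2.imwrite(f"pics/{n}0.png",p); np.save(f"{n}0.npy",d); c=bot.get_calibration(n); print(n,c)
E
```

```text
{'time_s': 0.0, 'joint_positions': [-75.43, 30.279, 82.159, -0.002, 67.689, -10.228], 'qvel': [0.018, -0.12, -0.037, 0.142, 0.047, -0.084], 'tau': [-0.0, -44.005, -17.659, 0.063, 0.058, -0.0], 'position': [0.262, -0.567, 0.203], 'tcp_rot': [[0.908, 0.419, -0.001], [0.419, -0.908, 0.002], [0.0, -0.002, -1.0]], 'force': [0.312, 0.086, 0.562], 'moment': [0.038, -0.026, 0.036], 'opening': 0.999}
scene {'K': array([[438.89185355,   0.        , 315.76658527],
       [  0.        , 438.89185355, 230.5356186 ],
       [  0.        ,   0.        ,   1.        ]]), 'xyz': array([ 0.92009347, -0.69922974,  0.69940945]), 'attitude': array([[ 0.88705639, -0.27533754,  0.37056741],
       [ 0.46143213,  0.50350642, -0.73045307],
       [ 0.01453809,  0.81894476,  0.57368817]])}
top {'K': array([[585.96587786,   0.        , 324.50190699],
       [  0.        , 585.96587786, 236.60349163],
       [  0.        ,   0.        ,   1.        ]]), 'xyz': array([0.42678512, 0.00456008, 1.38146443]), 'attitude': array([[-0.01294364,  0.99505051, -0.09852384],
       [-0.9996118 , -0.01530793, -0.02327921],
       [-0.02467218,  0.09818427,  0.99486237]])}
```

View pics/scene0.png

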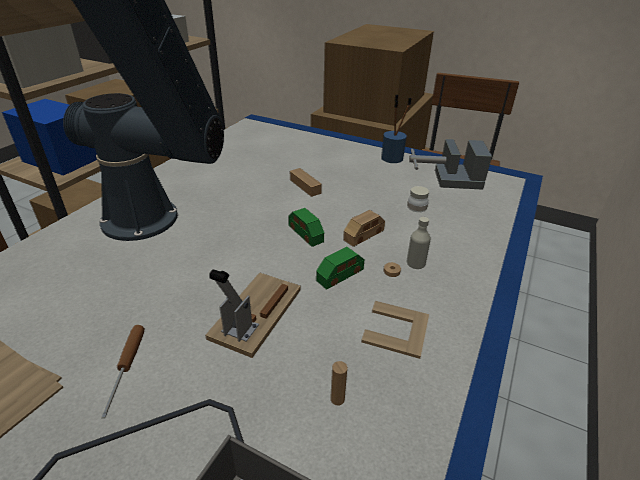

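View pics/top0.png

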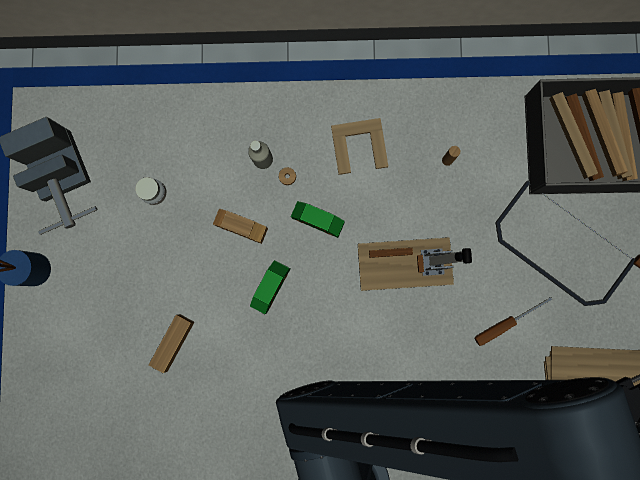

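The scene has one tan car at top (240,226), scene (364,227). It could be confused with the green cars at top (318,218) and (270,287) and the plain blank at (171,343). I choose the tan one with the sloping cabin. The jig is at top (405,265), with its y pointing image-left.

```bash
cat > h.py <<'E'
import numpy as np,cv2
from rig import bot
def cloud(d,c):
    v,u=np.mgrid[:480,:640]; K=c["K"]
    P=np.stack([(u-K[0,2])/K[0,0]*d,-(v-K[1,2])/K[1,1]*d,-d],-1)
    W=P@np.array(c["attitude"]).T+c["xyz"]; W[d<=0]=np.nan; return W
def rect(W,m):
    p=W[m][:,:2].astype(np.float32); r=cv2.minAreaRect(p*1000); return r,np.median(W[m][:,2]),m.sum()
E
python3 - <<'E'
from h import *
p=cv2.imread("pics/top0.png");d=np.load("top0.npy");c=bot.get_calibration("top");W=cloud(d,c);Z=W[...,2]
def box(x0,x1,y0,y1):
    m=np.zeros((480,640),bool);m[y0:y1,x0:x1]=1;return m
print("bench z",np.nanmedian(Z[300:370,350:450]))
print("roof",rect(W,box(205,275,200,250)&(Z>.055)&(Z<.068)))
print("car all",rect(W,box(205,275,200,250)&(Z>.012)))
m=box(350,470,225,300)
print("plate",rect(W,m&(Z>.009)&(Z<.021)))
print("jig all",rect(W,m&(Z>.008)&(Z<.06)))
print("fence",rect(W,m&(Z>.024)&(Z<.036)&box(360,416,240,262)))
print("tip",rect(W,m&(Z>.165)), np.nanmax(Z[m]))
print("green",[rect(W,box(*b)&(Z>.012))[0] for b in[(285,350,195,245),(245,295,255,320)]])
print("others",[(rect(W,box(*b)&(Z>.012))[0],np.nanmax(Z[box(*b)])) for b in[(240,275,135,170),(278,298,166,186),(135,168,175,205),(435,465,140,170)]])
cv2.imwrite("pics/crop.png",cv2.resize(np.hstack([p[190:300,190:330],p[220:330,340:480]]),None,fx=2.8,fy=2.8,interpolation=cv2.INTER_CUBIC))
E
```

```text
bench z 8.940751792918533e-05
roof (((590.5381469726562, 234.4412078857422), (83.66230010986328, 39.90940475463867), 68.23507690429688), np.float64(0.05976466074532594), np.int64(549))
car all (((590.4668579101562, 234.81495666503906), (120.93305969238281, 40.43490982055664), 67.84718322753906), np.float64(0.05687956889473411), np.int64(933))
plate (((506.3323669433594, -155.2643585205078), (129.05783081054688, 226.72726440429688), 3.05684757232666), np.float64(0.015018089428341819), np.int64(3385))
jig all (((499.18304443359375, -167.52671813964844), (259.34869384765625, 148.7841033935547), 84.38072967529297), np.float64(0.015540572234454375), np.int64(3973))
fence (((528.2379760742188, -115.84635925292969), (27.232301712036133, 99.7098388671875), 3.217768669128418), np.float64(0.028757237761270815), np.int64(290))
tip (((502.84625244140625, -246.28138732910156), (25.170743942260742, 28.756752014160156), 87.55703735351562), np.float64(0.19359819764289266), np.int64(183)) 0.202994390227361
green [((603.2020263671875, 52.83018493652344), (120.28795623779297, 41.17366409301758), 66.60926055908203), ((454.9782409667969, 181.41827392578125), (79.3913345336914, 119.61515045166016), 62.909664154052734)]
others [(((749.759521484375, 181.1158447265625), (44.136024475097656, 46.32685470581055), 39.21445083618164), np.float64(0.14060920033644497)), (((709.2189331054688, 124.101318359375), (38.52479934692383, 39.6060676574707), 58.315242767333984), np.float64(0.019277202734788723)), (((675.500732421875, 441.4232482910156), (57.20860290527344, 55.694828033447266), 14.78126049041748), np.float64(0.06793573429252797)), (((742.0007934570312, -256.78387451171875), (25.321147918701172, 25.108154296875), 4.288231372833252), np.float64(0.09572287231856436))]
```

View pics/crop.png

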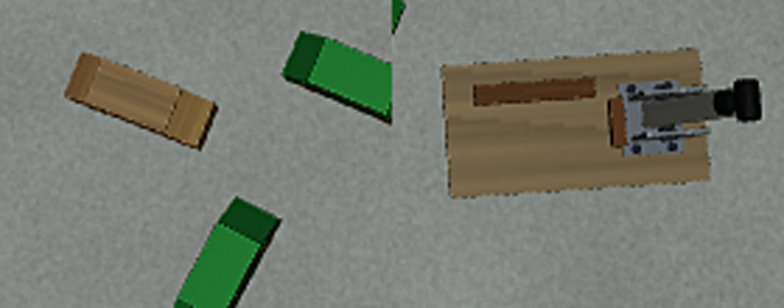

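The crop shows the tan car, with its flat roof and two slopes, at crop (140,100). The jig shows a dark fence on its +x side, and the stop and bracket on the right. Next I'll raise the arm and go over the jig for a close wrist view on the way to the car.

```bash
python3 - <<'E'
from h import *
c=bot.get_calibration("wrist");s=bot.read_state()
print(c, s["tcp_rot"].T@(c["xyz"]-s["position"]), s["tcp_rot"].T@c["attitude"])
E
```

```text
{'K': array([[363.0337756 ,   0.        , 319.04561041],
       [  0.        , 363.0337756 , 247.19875349],
       [  0.        ,   0.        ,   1.        ]]), 'xyz': array([ 0.33662506, -0.53278619,  0.38480281]), 'attitude': array([[ 0.41951848,  0.86614374,  0.2716602 ],
       [-0.90774626,  0.4006168 ,  0.12451066],
       [-0.00098751, -0.29883305,  0.95430489]])} [ 0.08204493  0.00019017 -0.18192113] [[ 1.09614650e-04  9.54199650e-01  2.99170546e-01]
 [ 9.99999544e-01  1.79208295e-04 -9.37977003e-04]
 [-9.48631172e-04  2.99170512e-01 -9.54199196e-01]]
```

Emit:
{"op": "play_rows", "data": {"increments": [{"dp": [10,0,45],"turn": 0.08},{"dp": [20,0,45],"turn": 0.08},{"dp": [30,30,20],"turn": 0.08},{"dp": [30,35,0],"turn": 0.08},{"dp": [30,35,0],"turn": 0.08}]}}

```text
time_s: 0.6
position: [0.3802, -0.4667, 0.3123]
tcp_rot: [[0.67, 0.743, -0.007], [0.743, -0.67, 0.005], [-0.001, -0.009, -1.0]]
force: [0.1, -0.0, -0.1]
opening: 1.0
```

Emit:
{"op": "play_rows", "data": {"increments": [{"dp": [24,45,5],"turn": 0.14},{"dp": [24,45,5],"turn": 0.14},{"dp": [24,45,5],"turn": 0.14},{"dp": [24,45,5],"turn": 0.14},{"dp": [24,45,5],"turn": 0.14}]}}

```text
time_s: 1.1
position: [0.4967, -0.2454, 0.3342]
tcp_rot: [[0.007, 1.0, -0.011], [1.0, -0.007, 0.002], [0.002, -0.011, -1.0]]
force: [1.6, -0.8, 0.1]
opening: 0.997
```

Emit:
{"op": "play_rows", "data": {"increments": [{"dp": [2,40,0],"turn": 0.08},{"dp": [0,40,0],"turn": 0},{"dp": [0,20,0],"turn": 0},{"dp": [0,0,0],"turn": 0},{"dp": [0,0,0],"turn": 0}]}}

```text
time_s: 1.6
position: [0.4998, -0.1344, 0.3331]
tcp_rot: [[-0.089, 0.996, -0.013], [0.996, 0.089, 0.004], [0.005, -0.012, -1.0]]
force: [-0.6, -0.7, -0.2]
opening: 0.998
```

```bash
python3 - <<'E'
from h import *
c=bot.get_calibration("wrist");p,d=bot.capture("wrist");cv2.imwrite("pics/w1.png",p);np.savez("w1.npz",d=d,**c)
p,d=bot.capture("top");cv2.imwrite("pics/top1.png",p)
E
```

```text
(no output)
```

View pics/w1.png

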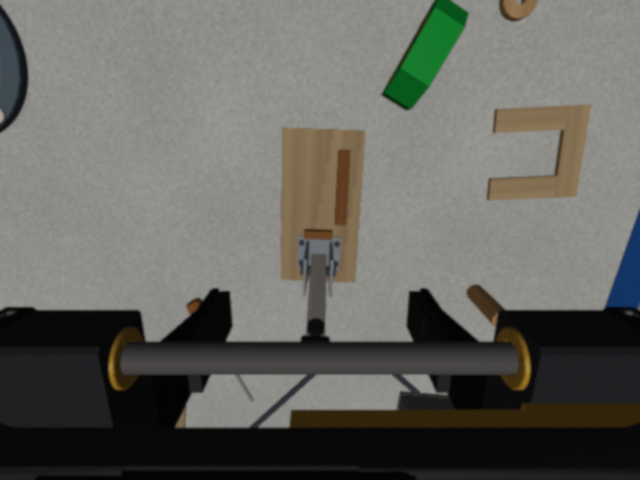

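```bash
cat >> h.py <<'E'
def ray(u,v,c,z):
    K=c["K"];R=np.array(c["attitude"])
    D=np.stack([(u-K[0,2])/K[0,0],-(v-K[1,2])/K[1,1],-np.ones_like(u,float)],-1)@R.T
    t=(z-c["xyz"][2])/D[...,2]; return c["xyz"]+D*t[...,None]
E
cat > jig.py <<'E'
from h import *
from scipy.optimize import least_squares
def fit(p,c,b,name):
    hsv=cv2.cvtColor(p,cv2.COLOR_BGR2HSV); m=np.zeros(p.shape[:2],np.uint8)
    x0,x1,y0,y1=b; m[y0:y1,x0:x1]=((hsv[y0:y1,x0:x1,1]>60)&(hsv[y0:y1,x0:x1,0]<30))*255
    n,l,st,_=cv2.connectedComponentsWithStats(m); k=1+np.argmax(st[1:,4]); m=(l==k).astype(np.uint8)*255
    cs,_=cv2.findContours(m,cv2.RETR_EXTERNAL,cv2.CHAIN_APPROX_NONE); ct=max(cs,key=cv2.contourArea)[:,0,:].astype(float)
    w=ray(ct[:,0],ct[:,1],c,.015)[:,:2]*1000
    def sd(q):
        a=np.radians(q[2]);e=(w-q[:2]);X=e@[np.cos(a),np.sin(a)];Y=e@[-np.sin(a),np.cos(a)]-27.5
        qx=np.abs(X)-55;qy=np.abs(Y)-107.5
        return np.where((qx>0)&(qy>0),np.hypot(qx,qy),np.maximum(qx,qy))
    r=least_squares(sd,[504,-180,3],loss="cauchy",f_scale=.7)
    print(name,"jig origin mm, yaw deg",np.round(r.x,2),"med |res|",np.median(np.abs(r.fun)),"median",np.median(r.fun),len(w))
    return r.x
if __name__=="__main__":
    fit(cv2.imread("pics/top0.png"),bot.get_calibration("top"),(350,460,230,300),"top")
    z=dict(np.load("w1.npz"))
    fit(cv2.imread("pics/w1.png"),z,(270,375,115,290),"wrist")
E
python3 jig.py
```

```text
top jig origin mm, yaw deg [ 498.09 -177.88    3.1 ] med |res| 1.70042161214986 median -1.70042161214986 348
wrist jig origin mm, yaw deg [ 501.08 -180.82    2.99] med |res| 1.9242325976381167 median -1.9242325976381167 555
```

Emit:
{"op": "play_rows", "data": {"increments": [{"dp": [11,46,-10],"turn": -0.08},{"dp": [11,46,-10],"turn": -0.08},{"dp": [11,46,-10],"turn": -0.08},{"dp": [11,46,-10],"turn": -0.08},{"dp": [11,46,-10],"turn": -0.08}]}}

```text
time_s: 2.2
position: [0.5602, 0.0861, 0.2824]
tcp_rot: [[0.346, 0.938, -0.005], [0.938, -0.346, 0.0], [-0.001, -0.005, -1.0]]
force: [0.4, -0.5, 0.5]
opening: 1.0
```

Emit:
{"op": "play_rows", "data": {"increments": [{"dp": [11,46,-10],"turn": -0.08},{"dp": [11,46,-10],"turn": 0},{"dp": [8,35,-20],"turn": 0},{"dp": [0,0,0],"turn": 0},{"dp": [0,0,0],"turn": 0}]}}

```text
time_s: 2.7
position: [0.5958, 0.2168, 0.237]
tcp_rot: [[0.427, 0.904, -0.006], [0.904, -0.427, -0.0], [-0.003, -0.005, -1.0]]
force: [0.0, -0.7, 0.4]
opening: 1.003
```

```bash
python3 - <<'E'
from h import *
c=bot.get_calibration("wrist");p,d=bot.capture("wrist");cv2.imwrite("pics/w2.png",p);np.savez("w2.npz",d=d,**c)
s=bot.read_state();print(s["position"],s["tcp_rot"])
W=cloud(d,c);Z=W[...,2]
q=np.linalg.norm(W[...,:2]-[.5905,.2346],axis=-1)<.085
for lo,hi in[(.056,.065),(.02,.065)]:
    m=q&(Z>lo)&(Z<hi);print(rect(W,m))
E
```

```text
[0.59538481 0.21645613 0.23673117] [[ 4.27808753e-01  9.03843257e-01 -6.85837145e-03]
 [ 9.03865395e-01 -4.27816839e-01  3.15346854e-04]
 [-2.64910267e-03 -6.33395277e-03 -9.99976431e-01]]
(((593.9215698242188, 232.88461303710938), (81.49851989746094, 40.00371551513672), 67.86548614501953), np.float64(0.060990571108172825), np.int64(3052))
(((593.7011108398438, 231.97640991210938), (120.11656951904297, 40.326988220214844), 67.82304382324219), np.float64(0.060471976264759), np.int64(4402))
```

View pics/w2.png

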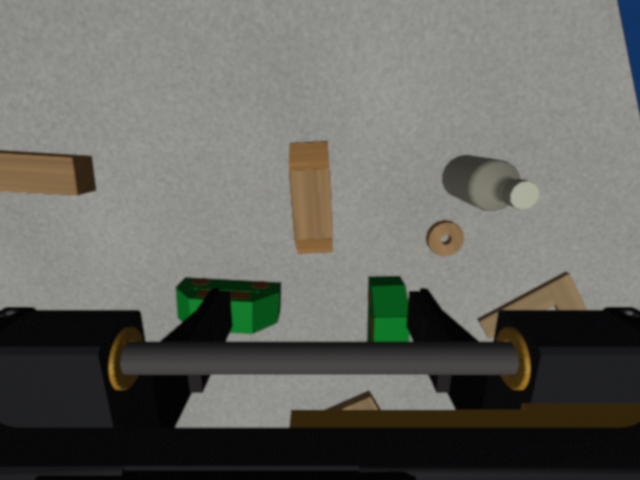

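The car is at wrist pixel (310,197), clear of its neighbours. Both cameras agree on the car-to-jig offset. Descending.

Emit:
{"op": "play_rows", "data": {"increments": [{"dp": [-3,17,-40],"turn": 0.055},{"dp": [0,0,-40],"turn": 0},{"dp": [0,0,-40],"turn": 0},{"dp": [0,0,-30],"turn": 0},{"dp": [0,0,0],"turn": 0}]}}

```text
time_s: 3.25
position: [0.5987, 0.2238, 0.089]
tcp_rot: [[0.387, 0.922, 0.007], [0.922, -0.387, 0.0], [0.003, 0.006, -1.0]]
force: [-0.1, 0.4, -0.8]
opening: 1.002
```

```bash
python3 - <<'E'
from h import *
s=bot.read_state();print(s["position"],s["tcp_rot"],s["joint_positions"])
E
```

```text
[0.59871141 0.22375672 0.08896059] [[ 3.87461281e-01  9.21862211e-01  6.61967581e-03]
 [ 9.21881904e-01 -3.87470926e-01  1.90424902e-04]
 [ 2.74047743e-03  6.02877707e-03 -9.99978072e-01]] [ 1.05213581e+01  3.91056870e+01  8.56990863e+01 -7.16096529e-02
  5.48203500e+01  3.33596125e+01]
```

Emit:
{"op": "play_rows", "data": {"increments": [{"dp": [-7,9.5,-5],"turn": 0.01},{"dp": [0,0,-12],"turn": 0},{"dp": [0,0,-12],"turn": 0},{"dp": [0,0,-10],"turn": 0},{"dp": [0,0,0],"turn": 0}]}}

```text
time_s: 3.75
position: [0.5965, 0.2318, 0.0538]
tcp_rot: [[0.381, 0.924, 0.018], [0.924, -0.381, 0.002], [0.009, 0.016, -1.0]]
force: [-0.0, 0.5, -0.2]
opening: 1.001
```

Emit:
{"op": "play_rows", "data": {"increments": [{"dp": [-3,1,-3],"turn": 0.01},{"dp": [-2,0,-2],"turn": 0},{"dp": [0,0,0],"turn": 0},{"dp": [0,0,0],"turn": 0},{"dp": [0,0,0],"turn": 0}]}}

```text
time_s: 4.25
position: [0.592, 0.2334, 0.0496]
tcp_rot: [[0.371, 0.929, 0.02], [0.929, -0.371, 0.003], [0.01, 0.018, -1.0]]
force: [-0.1, 0.6, 0.4]
opening: 1.003
```

Emit:
{"op": "play_rows", "data": {"increments": [{"dp": [0,0,0],"turn": 0},{"dp": [0,0,0],"turn": 0},{"dp": [0,0,0],"turn": 0},{"dp": [0,0,0],"turn": 0},{"dp": [0,0,0],"turn": 0}], "claw": 0}}

```text
time_s: 4.75
position: [0.5926, 0.2335, 0.0502]
tcp_rot: [[0.371, 0.928, 0.022], [0.929, -0.371, 0.003], [0.011, 0.019, -1.0]]
force: [-0.4, -0.3, -0.0]
opening: 0.63
```

Emit:
{"op": "play_rows", "data": {"increments": [{"dp": [0,0,0],"turn": 0},{"dp": [0,0,0],"turn": 0},{"dp": [0,0,10],"turn": 0},{"dp": [0,0,20],"turn": 0},{"dp": [0,0,30],"turn": 0}]}}

```text
time_s: 5.25
position: [0.5888, 0.2325, 0.1081]
tcp_rot: [[0.371, 0.929, 0.011], [0.929, -0.371, 0.001], [0.005, 0.01, -1.0]]
force: [0.2, -0.3, -0.4]
opening: 0.176
```

```bash
python3 - <<'E'
from h import *
s=bot.read_state();print(s["position"],s["opening"],s["force"])
p,d=bot.capture("wrist");p2,_=bot.capture("scene");cv2.imwrite("pics/a3.png",np.hstack([cv2.resize(p,(400,300)),cv2.resize(p2[100:340,200:520],(400,300))]))
E
```

```text
[0.58877513 0.23249629 0.10807604] 0.17573095086980337 [ 0.15602057 -0.32091694 -0.37090134]
```

View pics/a3.png

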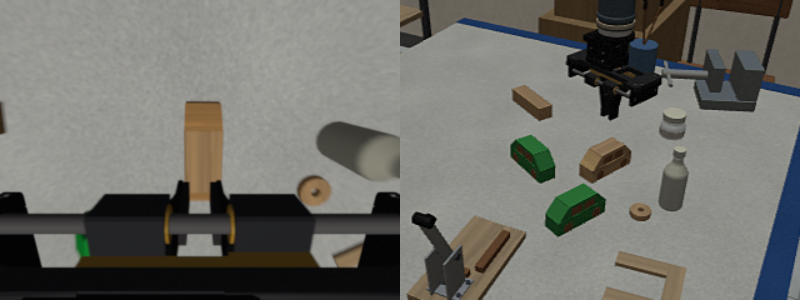

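I lifted before the slow fingers reached the car. It still stands where it was, seen at about (204,150) left and (606,158) right. I'll re-open, re-measure and wait longer this time.

Emit:
{"op": "play_rows", "data": {"increments": [{"dp": [0,0,15],"turn": 0},{"dp": [0,0,15],"turn": 0},{"dp": [0,0,15],"turn": 0},{"dp": [0,0,0],"turn": 0},{"dp": [0,0,0],"turn": 0}], "claw": 1}}

```text
time_s: 5.85
position: [0.5925, 0.2335, 0.1606]
tcp_rot: [[0.371, 0.928, 0.024], [0.929, -0.371, 0.004], [0.012, 0.021, -1.0]]
force: [-0.2, 0.2, 0.4]
opening: 0.451
```

```bash
python3 - <<'E'
from h import *
s=bot.read_state();print(s["position"],s["opening"],s["tcp_rot"])
c=bot.get_calibration("wrist");p,d=bot.capture("wrist")
W=cloud(d,c);Z=W[...,2]
q=np.linalg.norm(W[...,:2]-[.592,.2333],axis=-1)<.085
m=q&(Z>.02)&(Z<.066);print(rect(W,m))
cv2.imwrite("pics/m.png",p)
p,d=bot.capture("top");W=cloud(d,bot.get_calibration("top"));cv2.imwrite("pics/top2.png",p)
E
```

```text
[0.59250291 0.2334562  0.16059777] 0.4513411423206317 [[ 0.3706533   0.92845927  0.02407321]
 [ 0.92869029 -0.37083879  0.0035971 ]
 [ 0.01226705  0.02102328 -0.99970373]]
(((593.6123657226562, 232.2729034423828), (119.97895812988281, 40.065582275390625), 67.92822265625), np.float64(0.060557401736755), np.int64(6457))
```

View pics/m.png

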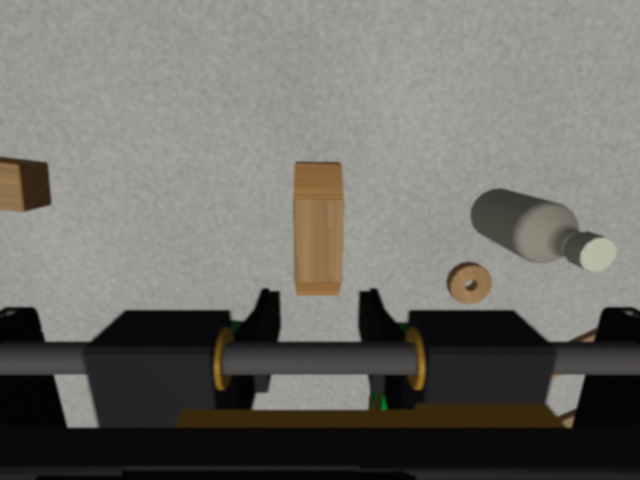

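Emit:
{"op": "play_rows", "data": {"increments": [{"dp": [0,0,-8],"turn": 0},{"dp": [0,0,-8],"turn": 0},{"dp": [0,0,-8],"turn": 0},{"dp": [0,0,-8],"turn": 0},{"dp": [0,0,-8],"turn": 0}], "claw": 1}}

```text
time_s: 6.45
position: [0.5909, 0.2331, 0.1142]
tcp_rot: [[0.371, 0.929, 0.019], [0.929, -0.371, 0.003], [0.009, 0.017, -1.0]]
force: [-0.0, 1.1, 0.3]
opening: 0.964
```

Emit:
{"op": "play_rows", "data": {"increments": [{"dp": [0,0,-15],"turn": 0},{"dp": [0,0,-15],"turn": 0},{"dp": [0,0,-15],"turn": 0},{"dp": [0,0,-10],"turn": 0},{"dp": [0,0,0],"turn": 0}]}}

```text
time_s: 6.95
position: [0.5892, 0.2326, 0.0526]
tcp_rot: [[0.371, 0.929, 0.014], [0.929, -0.371, 0.002], [0.007, 0.013, -1.0]]
force: [-0.3, -0.5, 0.6]
opening: 1.001
```

Emit:
{"op": "play_rows", "data": {"increments": [{"dp": [3,0,-3],"turn": -0.004},{"dp": [0,0,0],"turn": 0},{"dp": [0,0,0],"turn": 0},{"dp": [0,0,0],"turn": 0},{"dp": [0,0,0],"turn": 0}], "claw": 0}}

```text
time_s: 7.45
position: [0.5943, 0.233, 0.0513]
tcp_rot: [[0.375, 0.927, 0.018], [0.927, -0.375, 0.002], [0.009, 0.016, -1.0]]
force: [0.1, 0.4, 0.3]
opening: 0.634
```

Emit:
{"op": "play_rows", "data": {"increments": [{"dp": [0,0,0],"turn": 0},{"dp": [0,0,0],"turn": 0},{"dp": [0,0,0],"turn": 0},{"dp": [0,0,0],"turn": 0},{"dp": [0,0,0],"turn": 0}]}}

```text
time_s: 7.95
position: [0.5947, 0.2331, 0.0523]
tcp_rot: [[0.375, 0.927, 0.02], [0.927, -0.375, 0.003], [0.01, 0.017, -1.0]]
force: [0.3, 0.1, 0.2]
opening: 0.173
```

```bash
python3 - <<'E'
from h import *
s=bot.read_state();print(s["position"],s["opening"],s["force"])
p,d=bot.capture("wrist");p2,_=bot.capture("scene");cv2.imwrite("pics/a4.png",np.hstack([cv2.resize(p,(400,300)),cv2.resize(p2[100:340,200:520],(400,300))]))
print(bot.read_state()["opening"])
E
```

```text
[0.59469471 0.23310804 0.05231574] 0.1730525980577629 [0.29982038 0.1007042  0.16313656]
0.08467149025103553
```

View pics/a4.png

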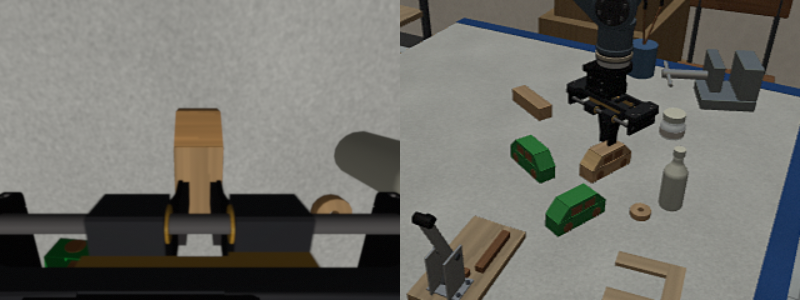

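```bash
python3 - <<'E'
from h import *
p2,d2=bot.capture("scene");p,d=bot.capture("wrist")
cv2.imwrite("pics/a5.png",np.hstack([cv2.resize(p2[150:270,310:430],(390,390),interpolation=cv2.INTER_CUBIC),cv2.resize(p[150:430,180:460],(390,390))]))
print(bot.read_state()["opening"])
E
```

```text
0.033747975559307
```

View pics/a5.png

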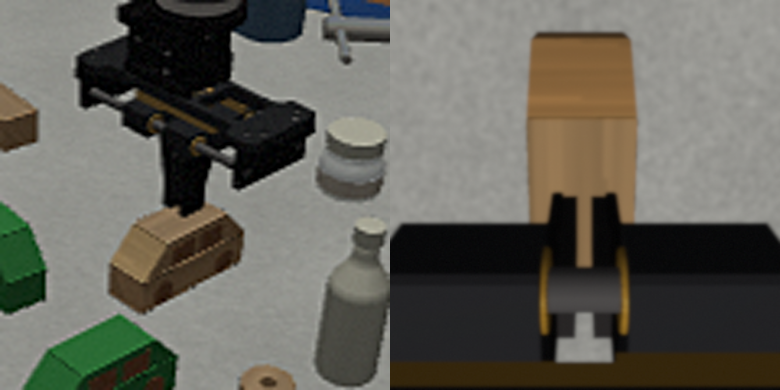

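The fingers have closed above the roof: left view (185,205), right view (585,210). The tips are therefore higher than the stated geometry implies, so I'll measure them from depth.

```bash
python3 - <<'E'
from h import *
s=bot.read_state();print(s["position"],s["opening"],s["force"])
c=bot.get_calibration("scene");p,d=bot.capture("scene");W=cloud(d,c)
g=p.max(2)<60
m=np.zeros(g.shape,bool);m[190:222,355:380]=1
q=g&m; print("scene finger zmin",np.nanpercentile(W[q][:,2],[1,5,20]), W[q][np.argsort(W[q][:,2])[:5]])
c=bot.get_calibration("wrist");p,d=bot.capture("wrist");W=cloud(d,c)
for (u,v) in [(302,292),(302,300),(302,310),(333,292),(333,300),(318,300)]: print((u,v),W[v,u],d[v,u],p[v,u])
print(bot.read_state())
E
```

```text
[0.59466716 0.23313968 0.05225733] 0.033747975559307 [0.07930852 0.36957108 0.47276717]
scene finger zmin [0.05031814 0.05808354 0.08664542] [[0.62161538 0.25217599 0.04543656]
 [0.6233335  0.25453914 0.04783789]
 [0.62036163 0.24735748 0.04785964]
 [0.62504963 0.25690489 0.05023551]
 [0.62212469 0.24955023 0.05036263]]
(302, 292) [0.59049726 0.24560288 0.07637944] 0.17202465 [4 4 4]
(302, 300) [0.59084996 0.24577905 0.08584499] 0.16288638 [5 5 3]
(302, 310) [0.59102553 0.24552981 0.09536849] 0.15382628 [6 4 5]
(333, 292) [0.60404014 0.23981192 0.07598474] 0.17273712 [3 3 3]
(333, 300) [0.60379225 0.24075413 0.08650541] 0.16243422 [5 5 6]
(318, 300) [0.59339643 0.23194493 0.06068284] 0.19053473 [ 63  90 113]
{'time_s': 8.25, 'joint_positions': array([11.43845112, 41.76601852, 87.51412766, -0.09926946, 49.57150489,
       33.52472418]), 'qvel': array([ 0.07928612,  0.02128753, -0.08490864, -0.08872351,  0.07967598,
        0.0687625 ]), 'tau': array([ 3.30309358e-04, -4.77362072e+01, -1.29294536e+01,  6.13547489e-02,
       -8.26989789e-02,  1.74358211e-03]), 'position': array([0.59469729, 0.23314039, 0.05226522]), 'tcp_rot': array([[ 0.37487412,  0.926862  ,  0.01990534],
       [ 0.92702232, -0.37499656,  0.00268193],
       [ 0.00995021,  0.01744731, -0.99979827]]), 'force': array([ 0.22235033, -0.21139344, -0.18749627]), 'moment': array([-0.00579716, -0.05806113, -0.00164037]), 'opening': 0.008393338906973361}
```

```bash
python3 - <<'E'
from h import *
c=bot.get_calibration("wrist");p,d=bot.capture("wrist");W=cloud(d,c)
for v in range(284,300,2): print(v,[(np.round(W[v,u]*1000,0).tolist(),int(p[v,u].max())) for u in (306,314,322,330)])
E
```

```text
284 [([591.0, 243.0, 61.0], 143), ([595.0, 241.0, 61.0], 136), ([599.0, 240.0, 62.0], 139), ([603.0, 238.0, 61.0], 132)]
286 [([591.0, 242.0, 62.0], 138), ([594.0, 240.0, 60.0], 136), ([598.0, 239.0, 62.0], 139), ([602.0, 237.0, 61.0], 131)]
288 [([592.0, 245.0, 72.0], 87), ([594.0, 239.0, 60.0], 135), ([598.0, 238.0, 61.0], 137), ([602.0, 236.0, 61.0], 116)]
290 [([592.0, 245.0, 74.0], 20), ([594.0, 238.0, 61.0], 106), ([597.0, 236.0, 61.0], 109), ([601.0, 235.0, 62.0], 80)]
292 [([592.0, 245.0, 77.0], 3), ([595.0, 242.0, 73.0], 24), ([599.0, 241.0, 74.0], 32), ([602.0, 239.0, 73.0], 24)]
294 [([592.0, 245.0, 79.0], 3), ([595.0, 243.0, 77.0], 8), ([599.0, 241.0, 76.0], 22), ([602.0, 240.0, 77.0], 6)]
296 [([592.0, 245.0, 81.0], 5), ([595.0, 243.0, 79.0], 7), ([599.0, 241.0, 78.0], 20), ([602.0, 240.0, 79.0], 7)]
298 [([592.0, 244.0, 82.0], 3), ([595.0, 242.0, 81.0], 6), ([599.0, 241.0, 81.0], 21), ([602.0, 240.0, 82.0], 8)]
```

The tips are at z≈0.072 while the reported TCP z is 0.052. So the tips sit about 20 mm above the reported point, not 19 mm below it. I'll use tip z = reported z + 20 mm. Opening, then descending to about z 10 mm with force checks.

Emit:
{"op": "play_rows", "data": {"increments": [{"dp": [-2,0,0],"turn": 0},{"dp": [0,0,0],"turn": 0},{"dp": [0,0,0],"turn": 0},{"dp": [0,0,0],"turn": 0},{"dp": [0,0,0],"turn": 0}], "claw": 1}}

```text
time_s: 8.8
position: [0.5924, 0.2331, 0.0522]
tcp_rot: [[0.375, 0.927, 0.02], [0.927, -0.375, 0.003], [0.01, 0.017, -1.0]]
force: [0.4, -0.2, -0.4]
opening: 0.375
```

Emit:
{"op": "play_rows", "data": {"increments": [{"dp": [0,0,0],"turn": 0},{"dp": [0,0,0],"turn": 0},{"dp": [0,0,0],"turn": 0},{"dp": [0,0,-5],"turn": 0},{"dp": [0,0,-8],"turn": 0}]}}

```text
time_s: 9.3
position: [0.5935, 0.2334, 0.0397]
tcp_rot: [[0.375, 0.927, 0.023], [0.927, -0.375, 0.003], [0.011, 0.02, -1.0]]
force: [-1.1, 0.3, -0.9]
opening: 0.835
```

Emit:
{"op": "play_rows", "data": {"increments": [{"dp": [0,0,-8],"turn": 0},{"dp": [0,0,-8],"turn": 0},{"dp": [0,0,-8],"turn": 0},{"dp": [0,0,-5],"turn": 0},{"dp": [0,0,0],"turn": 0}]}}

```text
time_s: 9.8
position: [0.5915, 0.2329, 0.0052]
tcp_rot: [[0.375, 0.927, 0.017], [0.927, -0.375, 0.002], [0.009, 0.015, -1.0]]
force: [-0.2, -0.2, 0.4]
opening: 1.001
```

```bash
python3 - <<'E'
from h import *
s=bot.read_state();print(s["position"],s["opening"],s["force"],s["tcp_rot"])
p2,d2=bot.capture("scene");p,d=bot.capture("wrist")
cv2.imwrite("pics/a6.png",np.hstack([cv2.resize(p2[150:270,310:430],(390,390),interpolation=cv2.INTER_CUBIC),cv2.resize(p[150:430,180:460],(390,390))]))
E
```

```text
[0.59148477 0.23288091 0.0051932 ] 1.0014282227411855 [-0.19495652 -0.23754031  0.38890251] [[ 0.3749138   0.92689495  0.01747544]
 [ 0.92702005 -0.37500545  0.00217724]
 [ 0.00857146  0.01538381 -0.99984492]]
```

View pics/a6.png

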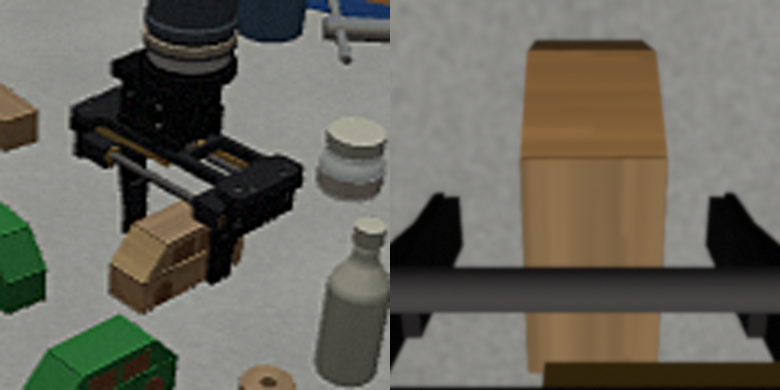

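The fingers now straddle the car, left view (135,200)/(220,240). I'll rise 4 mm and close.

Emit:
{"op": "play_rows", "data": {"increments": [{"dp": [0,0,4],"turn": 0},{"dp": [0,0,0],"turn": 0},{"dp": [0,0,0],"turn": 0},{"dp": [0,0,0],"turn": 0},{"dp": [0,0,0],"turn": 0}], "claw": 0}}

```text
time_s: 10.4
position: [0.5935, 0.2334, 0.0124]
tcp_rot: [[0.375, 0.927, 0.023], [0.927, -0.375, 0.003], [0.012, 0.02, -1.0]]
force: [0.2, 0.0, -0.3]
opening: 0.632
```

Emit:
{"op": "play_rows", "data": {"increments": [{"dp": [0,0,0],"turn": 0},{"dp": [0,0,0],"turn": 0},{"dp": [0,0,0],"turn": 0},{"dp": [0,0,0],"turn": 0},{"dp": [0,0,0],"turn": 0}]}}

```text
time_s: 10.9
position: [0.5939, 0.2334, 0.0126]
tcp_rot: [[0.375, 0.927, 0.023], [0.927, -0.375, 0.003], [0.012, 0.02, -1.0]]
force: [0.5, 0.2, -0.1]
opening: 0.458
```

Gripped at 39.8 mm. Lifting and checking the hold.

Emit:
{"op": "play_rows", "data": {"increments": [{"dp": [0,0,8],"turn": 0},{"dp": [0,0,16],"turn": 0},{"dp": [0,0,24],"turn": 0},{"dp": [0,0,24],"turn": 0},{"dp": [0,0,16],"turn": 0}]}}

```text
time_s: 11.4
position: [0.5883, 0.2322, 0.0993]
tcp_rot: [[0.375, 0.927, 0.01], [0.927, -0.375, 0.001], [0.004, 0.009, -1.0]]
force: [-0.0, -0.6, -2.6]
opening: 0.455
```

Emit:
{"op": "play_rows", "data": {"increments": [{"dp": [-8,-28,0],"turn": 0.05},{"dp": [-10,-32,0],"turn": 0.06},{"dp": [-10,-32,0],"turn": 0.06},{"dp": [-10,-32,0],"turn": 0.06},{"dp": [-10,-32,0],"turn": 0.06}]}}

```text
time_s: 11.9
position: [0.5416, 0.077, 0.1047]
tcp_rot: [[0.074, 0.997, 0.019], [0.997, -0.074, 0.009], [0.01, 0.019, -1.0]]
force: [0.0, 0.1, -2.7]
opening: 0.459
```

Emit:
{"op": "play_rows", "data": {"increments": [{"dp": [-10,-32,0],"turn": 0.06},{"dp": [-10,-32,0],"turn": 0.05},{"dp": [-10,-30,0],"turn": 0.03},{"dp": [-8,-20,0],"turn": 0},{"dp": [0,0,0],"turn": 0}]}}

```text
time_s: 12.4
position: [0.4994, -0.0444, 0.1062]
tcp_rot: [[-0.069, 0.997, 0.017], [0.998, 0.069, 0.011], [0.009, 0.017, -1.0]]
force: [0.5, 0.4, -2.7]
opening: 0.458
```

Emit:
{"op": "play_rows", "data": {"increments": [{"dp": [-3,-16,0],"turn": -0.01},{"dp": [-3,-16,0],"turn": -0.006},{"dp": [-2,-16,-6],"turn": 0},{"dp": [-2,-14,-10],"turn": 0},{"dp": [0,0,-12],"turn": 0}]}}

```text
time_s: 12.9
position: [0.4914, -0.107, 0.0798]
tcp_rot: [[-0.053, 0.998, 0.023], [0.999, 0.053, 0.01], [0.008, 0.023, -1.0]]
force: [-0.1, 0.3, -2.7]
opening: 0.459
```

Emit:
{"op": "play_rows", "data": {"increments": [{"dp": [0,0,-12],"turn": 0},{"dp": [0,0,-10],"turn": 0},{"dp": [0,0,-6],"turn": 0},{"dp": [0,0,-3],"turn": 0},{"dp": [0,0,0],"turn": 0}]}}

```text
time_s: 13.4
position: [0.4909, -0.1056, 0.0449]
tcp_rot: [[-0.053, 0.998, 0.02], [0.999, 0.053, 0.012], [0.011, 0.02, -1.0]]
force: [0.0, -0.4, -2.5]
opening: 0.456
```

```bash
python3 - <<'E'
from h import *
s=bot.read_state();print(s["position"],s["opening"],s["force"],s["tcp_rot"])
c=bot.get_calibration("wrist");p,d=bot.capture("wrist");np.savez("w7.npz",d=d,**c)
p2,d2=bot.capture("scene");cv2.imwrite("pics/w7.png",p)
cv2.imwrite("pics/a7.png",np.hstack([cv2.resize(p2[200:380,180:360],(390,390),interpolation=cv2.INTER_CUBIC),cv2.resize(p[100:430,155:485],(390,390))]))
E
```

```text
[ 0.49089498 -0.10562413  0.04492274] 0.45576392773567637 [ 0.04883649 -0.3889863  -2.48406363] [[-0.05306673  0.99840011  0.01952278]
 [ 0.99853054  0.0528383   0.01203673]
 [ 0.01098592  0.02013284 -0.99973695]]
```

View pics/a7.png

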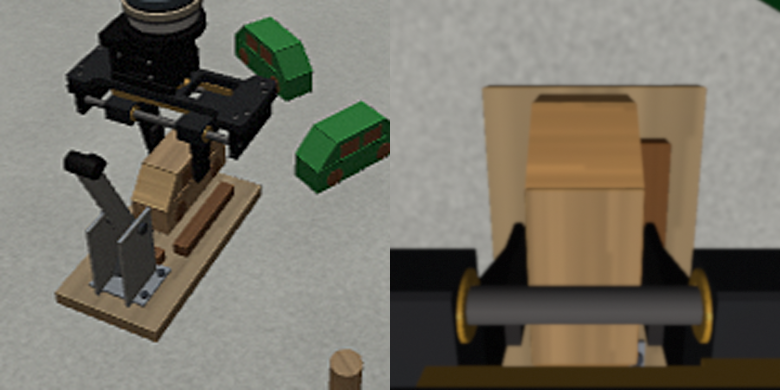

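```bash
python3 - <<'E'
from h import *
z=dict(np.load("w7.npz"));W=cloud(z["d"],z)*1000
a=np.radians(3.0);e=W[...,:2]-[501.1,-180.8]
X=e@[np.cos(a),np.sin(a)];Y=e@[-np.sin(a),np.cos(a)];Z=W[...,2]
near=(np.abs(X)<70)&(Y>20)&(Y<150)
pl=near&(Z>11)&(Z<19)
for y in (90,100,110,120,130):
    m=pl&(abs(Y-y)<4); print("plate y",y,np.percentile(X[m],[0.5,99.5]), Z[m].mean())
f=near&(Z>24)&(Z<34)&(X>15)&(Y<115); print("fence X",np.percentile(X[f],[1,99]),"Ymax",Y[f].max(), Z[f].mean())
m=pl&(abs(X)<40)&(Y>125);print("plate Ymax",[Y[m&(abs(X-x)<5)].max() for x in(-30,-10,10,30)])
car=near&(Z>45)&(abs(X+8)<35)&(z["d"]>.13)
r=cv2.minAreaRect(np.stack([X[car],Y[car]],1).astype(np.float32));print("car",r,np.percentile(Z[car],[50,95]))
for lo in (84,88): 
    k=car&(Z>lo-3)&(Z<lo+6)&(Y>70); print(lo,[(y,np.percentile(X[k&(abs(Y-y)<3)],[2,98])) for y in (80,90,100)] )
k=car&(abs(X+8)<10)
for y in range(75,135,6): 
    q=k&(abs(Y-y)<2); print(y,np.median(Z[q]) if q.any() else None)
E
```

```text
plate y 90 [-55.31517366  53.88664806] 16.08806169436659
plate y 100 [-55.1911771   53.99028346] 16.037123227717046
plate y 110 [-55.29103244  54.0031875 ] 16.09015781045824
plate y 120 [-55.24710113  53.8933016 ] 16.010522968211507
plate y 130 [-55.07072299  53.68681189] 15.972857619894574
fence X [21.44426555 35.23372589] Ymax 111.24319246801245 29.964849676994707
plate Ymax [np.float64(136.01033032808763), np.float64(135.95881177848082), np.float64(136.05655923662718), np.float64(136.07177846968148)]
car ((-8.135713577270508, 83.36964416503906), (109.32832336425781, 64.79788970947266), 77.52770233154297) [ 93.13086417 107.41451332]Traceback (most recent call last):
  File "<stdin>", line 14, in <module>
    return _quantile_unchecked(
        a, q, axis, out, overwrite_input, method, keepdims, weights)
    return _ureduce(a,
                    func=_quantile_ureduce_func,
    ...<5 lines>...
                    overwrite_input=overwrite_input,
                    method=method)
    r = func(a, **kwargs)
    result = _quantile(arr,
                       quantiles=q,
    ...<2 lines>...
                       out=out,
                       weights=wgt)
    slices_having_nans = np.isnan(arr[-1, ...])
                                  ~~~^^^^^^^^^
IndexError: index -1 is out of bounds for axis 0 with size 0
```

```bash
python3 - <<'E'
from h import *
z=dict(np.load("w7.npz"));W=cloud(z["d"],z)*1000
p=cv2.imread("pics/w7.png")
a=np.radians(3.0);e=W[...,:2]-[500.4,-179.8]
X=e@[np.cos(a),np.sin(a)];Y=e@[-np.sin(a),np.cos(a)];Z=W[...,2]
car=(abs(X+8)<32)&(Y>40)&(Y<150)&(Z>40)&(Z<97)&(p.max(2)>60)
for y in range(78,140,6):
    q=car&(abs(Y-y)<2)
    if q.sum()>10: print(y,q.sum(),np.round(np.percentile(X[q],[2,98]),1),"z L/R",[np.round(np.median(Z[q&(abs(X-x)<4)]),2) for x in(-22,-8,6)])
E
```

```text
78 836 [-26.   12.8] z L/R [np.float64(93.41), np.float64(93.58), np.float64(93.71)]
84 932 [-33.5  22.3] z L/R [np.float64(93.39), np.float64(93.57), np.float64(93.71)]
90 882 [-25.7  12.3] z L/R [np.float64(93.44), np.float64(93.55), np.float64(93.68)]
96 920 [-25.7  12.4] z L/R [np.float64(93.39), np.float64(93.5), np.float64(93.79)]
102 926 [-25.5  12.4] z L/R [np.float64(93.37), np.float64(93.53), np.float64(93.81)]
108 1104 [-25.5  12.4] z L/R [np.float64(92.86), np.float64(93.16), np.float64(93.39)]
114 1240 [-25.6  12.5] z L/R [np.float64(87.15), np.float64(87.38), np.float64(87.44)]
120 1133 [-25.4  12.5] z L/R [np.float64(80.33), np.float64(80.56), np.float64(80.83)]
126 1042 [-25.3  12.6] z L/R [np.float64(73.54), np.float64(73.9), np.float64(73.78)]
132 1384 [-25.1  12.7] z L/R [np.float64(65.83), np.float64(65.92), np.float64(66.0)]
```

The car is level and centred at about jig (-6.5, 73), 6.5 mm off the fence and 13 mm from the stop. Lowering gently.

Emit:
{"op": "play_rows", "data": {"increments": [{"dp": [0,0,-4],"turn": 0.004},{"dp": [0,0,-4],"turn": 0},{"dp": [0,0,-4],"turn": 0},{"dp": [0,0,-2],"turn": 0},{"dp": [0,0,0],"turn": 0}]}}

```text
time_s: 14.0
position: [0.4922, -0.1061, 0.0315]
tcp_rot: [[-0.058, 0.998, 0.023], [0.998, 0.058, 0.01], [0.009, 0.024, -1.0]]
force: [0.2, 1.0, -2.0]
opening: 0.461
```

```bash
python3 - <<'E'
from h import *
s=bot.read_state();print(s["position"],s["opening"],s["force"],s["tcp_rot"])
E
```

```text
[ 0.49224996 -0.10613086  0.03147545] 0.4605530547637585 [ 0.17273758  1.00235384 -2.04225164] [[-0.05773187  0.99806259  0.02319696]
 [ 0.9982916   0.05750459  0.01034861]
 [ 0.00899463  0.02375478 -0.99967735]]
```

Bottom about 4 mm above the plate. Lowering in 1 mm rows.

Emit:
{"op": "play_rows", "data": {"increments": [{"dp": [0,0,-1],"turn": 0},{"dp": [0,0,-1],"turn": 0},{"dp": [0,0,-0.7],"turn": 0},{"dp": [0,0,-0.5],"turn": 0},{"dp": [0,0,-0.3],"turn": 0}]}}

```text
time_s: 14.5
position: [0.4924, -0.1063, 0.0278]
tcp_rot: [[-0.058, 0.998, 0.024], [0.998, 0.057, 0.01], [0.009, 0.024, -1.0]]
force: [0.2, -0.5, -1.0]
opening: 0.459
```

Emit:
{"op": "play_rows", "data": {"increments": [{"dp": [0.6,0,0],"turn": 0},{"dp": [0.6,0,0],"turn": 0},{"dp": [0.6,0.1,0],"turn": 0},{"dp": [0.6,0,0],"turn": 0},{"dp": [0.6,0,0],"turn": 0}]}}

```text
time_s: 15.0
position: [0.4957, -0.1062, 0.0279]
tcp_rot: [[-0.058, 0.998, 0.024], [0.998, 0.057, 0.01], [0.009, 0.024, -1.0]]
force: [-0.1, 0.2, -3.0]
opening: 0.459
```

Emit:
{"op": "play_rows", "data": {"increments": [{"dp": [0.4,0,0],"turn": 0},{"dp": [0.4,0,0],"turn": 0},{"dp": [0.4,0.1,0],"turn": 0},{"dp": [0.4,0,0],"turn": 0},{"dp": [0.4,0,0],"turn": 0}]}}

```text
time_s: 15.5
position: [0.4966, -0.1059, 0.0278]
tcp_rot: [[-0.058, 0.998, 0.021], [0.998, 0.057, 0.011], [0.009, 0.022, -1.0]]
force: [-1.0, -0.7, -1.1]
opening: 0.458
```

Emit:
{"op": "play_rows", "data": {"increments": [{"dp": [0.5,0,0],"turn": 0},{"dp": [0.5,0,0],"turn": 0},{"dp": [0.5,0,0],"turn": 0},{"dp": [0.5,0,0],"turn": 0},{"dp": [0.5,0,0],"turn": 0}]}}

```text
time_s: 16.0
position: [0.4968, -0.1057, 0.0277]
tcp_rot: [[-0.057, 0.998, 0.016], [0.998, 0.057, 0.012], [0.011, 0.017, -1.0]]
force: [-2.7, -1.6, -0.8]
opening: 0.452
```

Emit:
{"op": "play_rows", "data": {"increments": [{"dp": [0.9,0,0],"turn": 0},{"dp": [0.9,0,0],"turn": 0},{"dp": [0.9,0,0],"turn": 0},{"dp": [0.9,0,0],"turn": 0},{"dp": [0.9,0,0],"turn": 0}]}}

```text
time_s: 16.5
position: [0.4969, -0.1053, 0.0275]
tcp_rot: [[-0.057, 0.998, 0.007], [0.998, 0.057, 0.014], [0.013, 0.008, -1.0]]
force: [-4.1, -2.6, 1.5]
opening: 0.457
```

```bash
python3 - <<'E'
from h import *
s=bot.read_state();print(s["position"],s["opening"],s["force"],s["moment"],s["tcp_rot"])
c=bot.get_calibration("wrist");p,d=bot.capture("wrist");np.savez("w8.npz",d=d,**c)
W=cloud(d,c)*1000;cv2.imwrite("pics/w8.png",p)
a=np.radians(3.0);e=W[...,:2]-[500.4,-179.8]
X=e@[np.cos(a),np.sin(a)];Y=e@[-np.sin(a),np.cos(a)];Z=W[...,2]
car=(abs(X)<32)&(Y>40)&(Y<150)&(Z>40)&(Z<82)&(p.max(2)>60)
for y in range(78,140,6):
    q=car&(abs(Y-y)<2)
    if q.sum()>10: print(y,q.sum(),np.round(np.percentile(X[q],[2,98]),1),"z L/R",[np.round(np.median(Z[q&(abs(X-x)<4)]),2) for x in(-14,0,14)])
E
```

```text
[ 0.49693181 -0.10531379  0.02754323] 0.4572986334679105 [-4.07053381 -2.6196036   1.52066316] [-0.62969268  0.76682884 -0.27492785] [[-0.05688484  0.99835525  0.00713453]
 [ 0.99829198  0.05678304  0.01374061]
 [ 0.01331289  0.00790398 -0.99988014]]
78 845 [-19.4  19.4] z L/R [np.float64(76.21), np.float64(76.24), np.float64(76.24)]
84 945 [-26.4  28.8] z L/R [np.float64(76.24), np.float64(76.25), np.float64(76.15)]
90 894 [-19.   18.8] z L/R [np.float64(76.17), np.float64(76.21), np.float64(76.12)]
96 911 [-19.1  19.1] z L/R [np.float64(76.15), np.float64(76.23), np.float64(76.2)]
102 948 [-19.1  19. ] z L/R [np.float64(76.13), np.float64(76.2), np.float64(76.16)]
108 1126 [-19.1  19. ] z L/R [np.float64(75.76), np.float64(75.59), np.float64(75.68)]
114 1236 [-19.1  18.9] z L/R [np.float64(69.82), np.float64(69.93), np.float64(69.79)]
120 1120 [-19.  19.] z L/R [np.float64(62.82), np.float64(62.94), np.float64(63.0)]
126 1022 [-19.   18.9] z L/R [np.float64(56.2), np.float64(56.14), np.float64(56.18)]
132 1041 [-18.9  18.9] z L/R [np.float64(49.25), np.float64(49.24), np.float64(49.17)]
```

View pics/w8.png

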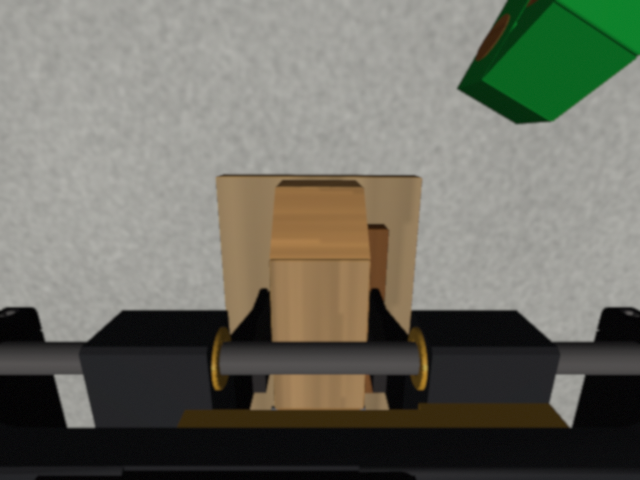

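The wrist view shows the car flush along the fence at (370,300), roof level, square. Fence force is about 4 N. Now sliding toward the stop while keeping light pressure on the fence.

Emit:
{"op": "play_rows", "data": {"increments": [{"dp": [0.3,-1.2,0],"turn": 0},{"dp": [0.3,-1.2,0],"turn": 0},{"dp": [0.3,-1.2,0],"turn": 0},{"dp": [0.3,-1.2,0],"turn": 0},{"dp": [0.3,-1.2,0],"turn": 0}]}}

```text
time_s: 17.05
position: [0.4969, -0.1074, 0.0277]
tcp_rot: [[-0.056, 0.998, 0.004], [0.998, 0.056, 0.02], [0.02, 0.005, -1.0]]
force: [-2.8, 4.6, 2.3]
opening: 0.46
```

Emit:
{"op": "play_rows", "data": {"increments": [{"dp": [0.1,-1.2,0.3],"turn": 0},{"dp": [0.1,-1.2,0.2],"turn": 0},{"dp": [0.1,-1.2,0],"turn": 0},{"dp": [0.1,-1.2,0],"turn": 0},{"dp": [0.1,-1.0,0],"turn": 0}]}}

```text
time_s: 17.55
position: [0.4973, -0.1138, 0.0278]
tcp_rot: [[-0.056, 0.998, 0.003], [0.998, 0.056, 0.02], [0.02, 0.004, -1.0]]
force: [-2.1, 3.5, 1.7]
opening: 0.457
```

Emit:
{"op": "play_rows", "data": {"increments": [{"dp": [0.1,-0.7,0],"turn": 0},{"dp": [0.1,-0.7,0],"turn": 0},{"dp": [0.1,-0.7,0],"turn": 0},{"dp": [0.1,-0.6,0],"turn": 0},{"dp": [0.1,-0.6,0],"turn": 0}]}}

```text
time_s: 18.05
position: [0.4974, -0.1172, 0.0278]
tcp_rot: [[-0.056, 0.998, 0.002], [0.998, 0.056, 0.02], [0.02, 0.003, -1.0]]
force: [-2.3, 3.7, 1.4]
opening: 0.457
```

Emit:
{"op": "play_rows", "data": {"increments": [{"dp": [0.1,-0.6,0],"turn": 0},{"dp": [0.1,-0.6,0],"turn": 0},{"dp": [0.1,-0.6,0],"turn": 0},{"dp": [0.1,-0.6,0],"turn": 0},{"dp": [0.1,-0.6,0],"turn": 0}]}}

```text
time_s: 18.55
position: [0.4976, -0.1192, 0.028]
tcp_rot: [[-0.055, 0.998, 0.001], [0.998, 0.055, 0.023], [0.022, 0.003, -1.0]]
force: [-1.7, 5.9, 2.6]
opening: 0.46
```

Emit:
{"op": "play_rows", "data": {"increments": [{"dp": [0.1,-0.6,0],"turn": 0},{"dp": [0.1,-0.6,0],"turn": 0},{"dp": [0.1,-0.6,0],"turn": 0},{"dp": [0.1,-0.6,0],"turn": 0},{"dp": [0.1,-0.6,0],"turn": 0}]}}

```text
time_s: 19.05
position: [0.4976, -0.1191, 0.0281]
tcp_rot: [[-0.055, 0.999, 0.0], [0.998, 0.055, 0.027], [0.027, 0.002, -1.0]]
force: [-1.2, 5.4, 0.9]
opening: 0.461
```

```bash
cat > look.py <<'E'
import sys
from h import *
s=bot.read_state();print(s["position"],s["opening"],s["force"],s["moment"],s["tcp_rot"][:,2])
c=bot.get_calibration("wrist");p,d=bot.capture("wrist")
W=cloud(d,c)*1000;cv2.imwrite("pics/%s.png"%sys.argv[1],p)
a=np.radians(3.0);e=W[...,:2]-[500.4,-179.8]
X=e@[np.cos(a),np.sin(a)];Y=e@[-np.sin(a),np.cos(a)];Z=W[...,2]
pl=(Z>11)&(Z<19)&(abs(X)<60)&(Y>60)&(Y<145)
print("plate X",np.percentile(X[pl&(Y>120)],[.5,99.5]),"Ymax",[Y[pl&(abs(X-x)<5)].max() for x in(-40,40)])
car=(abs(X)<24)&(Y>30)&(Y<150)&(Z>40)&(Z<82)&(p.max(2)>60)
for y in range(60,124,6):
    q=car&(abs(Y-y)<2)
    if q.sum()>10: print(y,q.sum(),np.round(np.percentile(X[q],[2,98]),1),"z L/R",[np.round(np.median(Z[q&(abs(X-x)<4)]),2) for x in(-14,0,14)])
q=car&(Y>100)&(Z<72)&(abs(X)<15); f=np.polyfit(Y[q],Z[q],1);print("slope line meets z=76 at Y",(76.2-f[1])/f[0],"Y max",np.percentile(Y[car&(abs(X)<15)],99.7))
E
python3 look.py w9
```

```text
[ 0.49758965 -0.11912536  0.02814178] 0.4613357029374984 [-1.17793642  5.38344161  0.9233802 ] [0.87013013 0.22086803 0.01957544] [ 3.13769512e-04  2.70901214e-02 -9.99632946e-01]
plate X [-54.18121097  54.07634596] Ymax [np.float64(134.7647355789277), np.float64(134.9383452125872)]
60 742 [-19.   19.6] z L/R [np.float64(76.97), np.float64(76.78), np.float64(76.73)]
66 850 [-19.   19.5] z L/R [np.float64(76.96), np.float64(76.92), np.float64(76.76)]
72 855 [-18.9  19.2] z L/R [np.float64(77.07), np.float64(77.1), np.float64(76.87)]
78 881 [-18.7  19.4] z L/R [np.float64(77.15), np.float64(77.14), np.float64(76.9)]
84 937 [-18.8  19.2] z L/R [np.float64(77.19), np.float64(77.08), np.float64(76.93)]
90 958 [-18.8  19.3] z L/R [np.float64(77.3), np.float64(77.25), np.float64(77.03)]
96 1269 [-18.8  19.1] z L/R [np.float64(75.02), np.float64(74.97), np.float64(74.81)]
102 1173 [-18.9  19.2] z L/R [np.float64(68.53), np.float64(68.4), np.float64(68.3)]
108 1050 [-18.9  19.1] z L/R [np.float64(61.92), np.float64(61.73), np.float64(61.97)]
114 975 [-18.9  19.1] z L/R [np.float64(55.38), np.float64(55.39), np.float64(55.3)]
120 573 [-18.8  18.8] z L/R [np.float64(49.08), np.float64(49.31), np.float64(49.21)]
slope line meets z=76 at Y 95.38374205830343 Y max 119.791486331775
```

Emit:
{"op": "play_rows", "data": {"increments": [{"dp": [0.1,-1.0,0],"turn": 0},{"dp": [0.1,-1.0,0],"turn": 0},{"dp": [0.1,-1.0,0],"turn": 0},{"dp": [0.1,-1.0,0],"turn": 0},{"dp": [0.2,-0.4,0],"turn": 0}]}}

```text
time_s: 19.6
position: [0.4976, -0.1191, 0.0285]
tcp_rot: [[-0.054, 0.999, -0.001], [0.998, 0.054, 0.033], [0.033, 0.001, -0.999]]
force: [-3.0, 3.8, 0.2]
opening: 0.459
```

The car stopped dead against the end stop, about 5 N. Releasing gently.

Emit:
{"op": "play_rows", "data": {"increments": [{"dp": [0,0,0],"turn": 0},{"dp": [0,0,0],"turn": 0},{"dp": [0,0,0],"turn": 0},{"dp": [0,0,0],"turn": 0},{"dp": [0,0,0],"turn": 0}], "claw": 0.62}}

```text
time_s: 20.1
position: [0.5048, -0.1246, 0.0296]
tcp_rot: [[-0.055, 0.998, 0.013], [0.998, 0.055, 0.024], [0.023, 0.015, -1.0]]
force: [-1.0, 0.6, -0.3]
opening: 0.617
```

```bash
python3 look.py w10
```

```text
[ 0.50477005 -0.12460384  0.02963182] 0.617429345292784 [-0.95876402  0.57832052 -0.31046717] [ 0.03914426  0.04871072 -0.016832  ] [ 0.01327329  0.02356959 -0.99963408]
plate X [-54.15711778  54.14878513] Ymax [np.float64(134.8496607531628), np.float64(134.56657479861565)]
60 824 [-19.6  19.2] z L/R [np.float64(76.08), np.float64(76.02), np.float64(75.99)]
66 835 [-19.2  18.7] z L/R [np.float64(76.06), np.float64(76.06), np.float64(76.02)]
72 872 [-19.  19.] z L/R [np.float64(75.95), np.float64(75.98), np.float64(76.1)]
78 889 [-19.1  19.1] z L/R [np.float64(76.05), np.float64(76.11), np.float64(75.95)]
84 924 [-19.2  19. ] z L/R [np.float64(75.92), np.float64(75.95), np.float64(76.04)]
90 973 [-19.2  19. ] z L/R [np.float64(76.12), np.float64(75.93), np.float64(75.99)]
96 1215 [-19.   18.8] z L/R [np.float64(74.38), np.float64(74.28), np.float64(74.29)]
102 1159 [-19.1  18.9] z L/R [np.float64(67.74), np.float64(67.71), np.float64(67.58)]
108 1046 [-19.1  18.8] z L/R [np.float64(60.85), np.float64(60.93), np.float64(61.09)]
114 939 [-19.2  18.9] z L/R [np.float64(54.37), np.float64(54.32), np.float64(54.11)]
120 553 [-19.   18.7] z L/R [np.float64(48.12), np.float64(48.12), np.float64(48.26)]
slope line meets z=76 at Y 94.71404600205167 Y max 119.99827888580077
```

After release the car sits flat (roof level at 76 mm) and square, and the near finger only just touches its side. Opening fully, then rising.

Emit:
{"op": "play_rows", "data": {"increments": [{"dp": [-2,0,0],"turn": 0},{"dp": [-2,0,0],"turn": 0},{"dp": [-1,0,0],"turn": 0},{"dp": [0,0,0],"turn": 0},{"dp": [0,0,0],"turn": 0}], "claw": 1}}

```text
time_s: 20.65
position: [0.4996, -0.125, 0.0297]
tcp_rot: [[-0.055, 0.998, 0.014], [0.998, 0.055, 0.023], [0.022, 0.016, -1.0]]
force: [0.2, -0.2, 0.0]
opening: 0.962
```

Emit:
{"op": "play_rows", "data": {"increments": [{"dp": [0,2,10],"turn": 0},{"dp": [0,2,15],"turn": 0},{"dp": [0,2,20],"turn": 0},{"dp": [0,2,15],"turn": 0},{"dp": [0,0,0],"turn": 0}]}}

```text
time_s: 21.15
position: [0.4993, -0.1161, 0.0934]
tcp_rot: [[-0.055, 0.998, 0.014], [0.998, 0.055, 0.023], [0.022, 0.015, -1.0]]
force: [0.8, -0.1, 0.6]
opening: 0.997
```

```bash
python3 look.py w11; python3 - <<'E'
from h import *
p,_=bot.capture("scene");w=cv2.imread("pics/w11.png")
cv2.imwrite("pics/a11.png",np.hstack([cv2.resize(p[210:370,190:350],(390,390),interpolation=cv2.INTER_CUBIC),cv2.resize(w[100:430,155:485],(390,390))]))
E
```

```text
[ 0.49934756 -0.11607755  0.09341627] 0.9968833671043262 [ 0.77054058 -0.05827009  0.55087122] [-0.02714752 -0.10483746 -0.07170863] [ 0.01390376  0.02320992 -0.99963393]
plate X [-54.17137165  54.18352526] Ymax [np.float64(134.36329580546953), np.float64(134.51992251079898)]
60 420 [-19.2  18.9] z L/R [np.float64(76.08), np.float64(76.14), np.float64(76.1)]
66 428 [-19.   18.8] z L/R [np.float64(76.19), np.float64(75.98), np.float64(76.08)]
72 441 [-18.9  19.2] z L/R [np.float64(76.11), np.float64(76.12), np.float64(75.99)]
78 447 [-19.3  19.1] z L/R [np.float64(75.98), np.float64(76.19), np.float64(76.07)]
84 455 [-19.1  19. ] z L/R [np.float64(75.84), np.float64(76.12), np.float64(76.03)]
90 465 [-19.   18.8] z L/R [np.float64(75.99), np.float64(76.09), np.float64(76.02)]
96 574 [-19.   18.7] z L/R [np.float64(74.19), np.float64(74.27), np.float64(74.06)]
102 558 [-18.9  19. ] z L/R [np.float64(67.43), np.float64(67.55), np.float64(67.67)]
108 531 [-19.2  19.1] z L/R [np.float64(60.75), np.float64(60.58), np.float64(60.84)]
114 490 [-19.  19.] z L/R [np.float64(54.19), np.float64(54.25), np.float64(53.97)]
120 270 [-18.8  18.7] z L/R [np.float64(48.17), np.float64(48.28), np.float64(48.43)]
slope line meets z=76 at Y 94.60394118799051 Y max 119.85041947738473
```

View pics/a11.png

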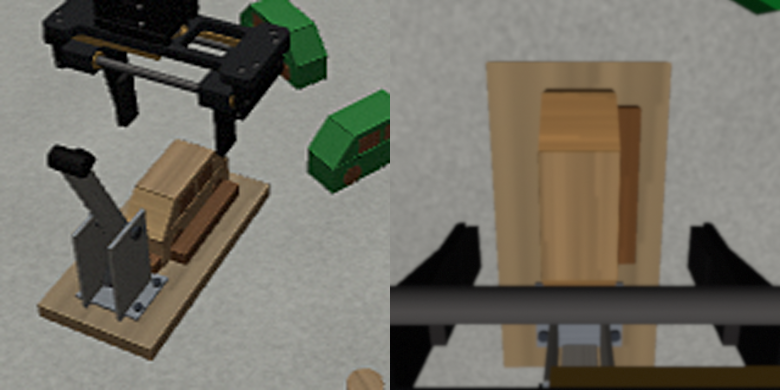

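The car is flush on the fence, right view (617,190), and at the stop, and the gripper is clear of it. Next I rise, close the fingers and go over and behind the stand.

Emit:
{"op": "play_rows", "data": {"increments": [{"dp": [0,0,25],"turn": 0},{"dp": [0,0,30],"turn": 0},{"dp": [0,0,35],"turn": 0},{"dp": [0,0,35],"turn": 0},{"dp": [0,0,20],"turn": 0}], "claw": 0}}

```text
time_s: 21.75
position: [0.4923, -0.1134, 0.2338]
tcp_rot: [[-0.054, 0.999, -0.006], [0.998, 0.054, 0.033], [0.033, -0.004, -0.999]]
force: [0.5, -0.4, 0.9]
opening: 0.631
```

Emit:
{"op": "play_rows", "data": {"increments": [{"dp": [1,-25,0],"turn": 0},{"dp": [2,-38,0],"turn": 0},{"dp": [2,-38,0],"turn": 0},{"dp": [2,-38,0],"turn": 0},{"dp": [2,-30,0],"turn": 0}]}}

```text
time_s: 22.25
position: [0.5006, -0.2833, 0.2336]
tcp_rot: [[-0.061, 0.998, -0.006], [0.998, 0.061, 0.036], [0.036, -0.004, -0.999]]
force: [1.0, 0.6, -0.2]
opening: 0.168
```

Emit:
{"op": "play_rows", "data": {"increments": [{"dp": [0,-10,0],"turn": 0},{"dp": [0,0,0],"turn": 0},{"dp": [0,0,0],"turn": 0},{"dp": [0,0,0],"turn": 0},{"dp": [0,0,0],"turn": 0}]}}

```text
time_s: 22.75
position: [0.4987, -0.2926, 0.2296]
tcp_rot: [[-0.058, 0.998, -0.012], [0.997, 0.058, 0.042], [0.042, -0.009, -0.999]]
force: [0.1, 0.5, 0.4]
opening: 0.009
```

```bash
python3 - <<'E'
from h import *
s=bot.read_state();print(s["position"],s["opening"],s["force"],s["tcp_rot"])
p,d=bot.capture("scene");q,dq=bot.capture("top");W=cloud(dq,bot.get_calibration("top"))
w,_=bot.capture("wrist")
cv2.imwrite("pics/a12.png",np.hstack([cv2.resize(p[150:370,110:330],(390,390),interpolation=cv2.INTER_CUBIC),cv2.resize(w[100:430,155:485],(390,390))]))
E
```

```text
[ 0.49871403 -0.29257532  0.22957269] 0.00894770318992111 [0.08922275 0.51013885 0.39470633] [[-0.05782601  0.99825548 -0.01192243]
 [ 0.99742402  0.05827734  0.04182197]
 [ 0.04244382 -0.00947332 -0.99905394]]
```

View pics/a12.png

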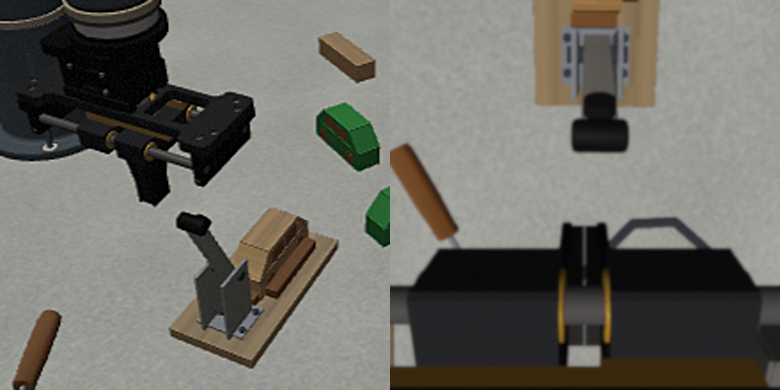

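```bash
python3 - <<'E'
from h import *
c=bot.get_calibration("wrist");p,d=bot.capture("wrist");W=cloud(d,c)*1000
Z=W[...,2];m=np.zeros(Z.shape,bool);m[185:235,300:400]=1
k=m&(Z>178)&(Z<215);print("bar",W[k].min(0),W[k].max(0),np.median(W[k],0))
m=np.zeros(Z.shape,bool);m[280:310,310:360]=1
k=m&(d<.25)&(d>0)&(p.max(2)<60);print("finger",np.percentile(W[k],[2,50,98],axis=0)); print(bot.read_state()["position"])
E
```

```text
bar [ 489.59773829 -266.51014236  178.49885934] [ 519.67513168 -239.19858661  200.83742191] [ 504.21337814 -253.16747101  196.80134055]
finger [[ 494.38010993 -286.1786885   251.37413334]
 [ 501.57411259 -285.18214249  261.64336829]
 [ 507.24098772 -283.05584273  271.79844155]]
[ 0.49902598 -0.29349498  0.22992216]
```

Emit:
{"op": "play_rows", "data": {"increments": [{"dp": [2,-3,-15],"turn": 0},{"dp": [2,-2,-15],"turn": 0},{"dp": [0,0,-15],"turn": 0},{"dp": [0,0,-15],"turn": 0},{"dp": [0,0,-8],"turn": 0}]}}

```text
time_s: 23.45
position: [0.5044, -0.299, 0.1582]
tcp_rot: [[-0.059, 0.998, -0.008], [0.998, 0.059, 0.038], [0.038, -0.006, -0.999]]
force: [1.2, 0.0, -0.2]
opening: 0.004
```

```bash
cat > bar.py <<'E'
from h import *
s=bot.read_state();print(s["position"],s["force"],s["tcp_rot"][:,2])
c=bot.get_calibration("wrist");p,d=bot.capture("wrist");W=cloud(d,c)*1000;Z=W[...,2]
cv2.imwrite("pics/bar_%.2f.png"%s["time_s"],p)
T=s["position"]*1000
k=(Z>175)&(Z<215)&(abs(W[...,0]-T[0])<40)&(W[...,1]>T[1]+12)&(W[...,1]<T[1]+80)
print("bar",np.percentile(W[k],[1,99],axis=0).round(1).tolist(),k.sum())
k=(abs(W[...,0]-T[0])<15)&(abs(W[...,1]-T[1])<20)&(p.max(2)<60)&(Z<T[2]+40)
print("finger",np.percentile(W[k],[1,99],axis=0).round(1).tolist(),k.sum())
E
python3 bar.py
```

```text
[ 0.50437258 -0.29896834  0.15824086] [ 1.16507345  0.02985973 -0.24593706] [-0.00800028  0.0377889  -0.99925372]
bar [[490.2, -265.1, 176.9], [518.6, -236.3, 200.1]] 4218
finger [[495.3, -292.0, 179.7], [512.1, -288.6, 198.1]] 636
```

Finger is centred on the bar with a gap of about 22 mm and tips at z≈178. Approaching.

Emit:
{"op": "play_rows", "data": {"increments": [{"dp": [-0.2,4,0],"turn": 0},{"dp": [-0.2,4,0],"turn": 0},{"dp": [-0.2,4,0],"turn": 0},{"dp": [0,2,0],"turn": 0},{"dp": [0,1,0],"turn": 0}]}}

```text
time_s: 24.0
position: [0.5039, -0.2827, 0.1581]
tcp_rot: [[-0.059, 0.998, -0.008], [0.998, 0.059, 0.038], [0.038, -0.006, -0.999]]
force: [0.2, -0.4, -0.3]
opening: 0.005
```

Emit:
{"op": "play_rows", "data": {"increments": [{"dp": [0,1,0],"turn": 0},{"dp": [0,1,0],"turn": 0},{"dp": [0,1,0],"turn": 0},{"dp": [0,1,0],"turn": 0},{"dp": [0,1,0],"turn": 0}]}}

```text
time_s: 24.5
position: [0.5045, -0.2777, 0.1593]
tcp_rot: [[-0.059, 0.998, -0.006], [0.998, 0.059, 0.036], [0.036, -0.004, -0.999]]
force: [0.3, -0.8, -0.8]
opening: 0.006
```

Emit:
{"op": "play_rows", "data": {"increments": [{"dp": [0,1.2,0],"turn": 0},{"dp": [0,1.2,0],"turn": 0},{"dp": [0,1.2,0],"turn": 0},{"dp": [0,1.2,0],"turn": 0},{"dp": [0,1.2,0],"turn": 0}]}}

```text
time_s: 25.0
position: [0.5046, -0.2754, 0.1593]
tcp_rot: [[-0.06, 0.998, -0.006], [0.998, 0.06, 0.028], [0.029, -0.004, -1.0]]
force: [-1.2, -4.5, -1.3]
opening: 0.004
```

Emit:
{"op": "play_rows", "data": {"increments": [{"dp": [0,1.5,0],"turn": 0},{"dp": [0,1.5,0],"turn": 0},{"dp": [0,1.5,0],"turn": 0},{"dp": [0,1.5,0],"turn": 0},{"dp": [0,1.5,0],"turn": 0}]}}

```text
time_s: 25.5
position: [0.5046, -0.2743, 0.1602]
tcp_rot: [[-0.061, 0.998, -0.005], [0.998, 0.061, 0.016], [0.017, -0.004, -1.0]]
force: [-1.1, -5.4, -0.5]
opening: 0.004
```

Emit:
{"op": "play_rows", "data": {"increments": [{"dp": [0,2.5,0],"turn": 0},{"dp": [0,2.5,0],"turn": 0},{"dp": [0,2.5,0],"turn": 0},{"dp": [0,2.5,0],"turn": 0},{"dp": [0,2.5,0],"turn": 0}]}}

```text
time_s: 26.0
position: [0.5044, -0.2699, 0.1625]
tcp_rot: [[-0.062, 0.998, -0.004], [0.998, 0.062, 0.001], [0.001, -0.004, -1.0]]
force: [-1.8, -5.8, -0.5]
opening: 0.004
```

Emit:
{"op": "play_rows", "data": {"increments": [{"dp": [-0.1,3.2,-0.4],"turn": 0},{"dp": [-0.1,3.2,-0.4],"turn": 0},{"dp": [-0.1,3.2,-0.4],"turn": 0},{"dp": [-0.1,3.2,-0.4],"turn": 0},{"dp": [-0.1,3.2,-0.4],"turn": 0}]}}

```text
time_s: 26.5
position: [0.5042, -0.264, 0.1653]
tcp_rot: [[-0.064, 0.998, -0.001], [0.998, 0.064, -0.02], [-0.02, -0.002, -1.0]]
force: [-3.2, -5.7, 2.1]
opening: 0.004
```

```bash
python3 bar.py; ls pics | tail -3
```

```text
[ 0.5041861  -0.26395245  0.16529136] [-3.18568381 -5.73599383  2.06638181] [-0.00114621 -0.01968799 -0.99980552]
bar [[489.5, -250.8, 178.5], [517.9, -225.2, 204.7]] 3863
finger [[489.8, -255.0, 194.9], [516.9, -244.1, 205.2]] 1102
w7.png
w8.png
w9.png
```

Emit:
{"op": "play_rows", "data": {"increments": [{"dp": [0,4,-1.5],"turn": 0},{"dp": [0,4,-1.5],"turn": 0},{"dp": [0,4,-1.5],"turn": 0},{"dp": [0,4,-1.5],"turn": 0},{"dp": [0,4,-1.5],"turn": 0}]}}

```text
time_s: 27.05
position: [0.5074, -0.2551, 0.1653]
tcp_rot: [[-0.065, 0.998, 0.009], [0.997, 0.066, -0.043], [-0.044, 0.006, -0.999]]
force: [-2.3, -5.5, 4.8]
opening: 0.009
```

Emit:
{"op": "play_rows", "data": {"increments": [{"dp": [-0.2,4.5,-1.5],"turn": 0},{"dp": [-0.2,4.5,-1.5],"turn": 0},{"dp": [-0.2,4.5,-1.5],"turn": 0},{"dp": [-0.2,4.5,-1],"turn": 0},{"dp": [-0.2,4.5,-1],"turn": 0}]}}

```text
time_s: 27.55
position: [0.5098, -0.2396, 0.165]
tcp_rot: [[-0.064, 0.998, 0.019], [0.996, 0.065, -0.059], [-0.06, 0.015, -0.998]]
force: [-1.7, -3.5, 2.2]
opening: 0.003
```

```bash
python3 bar.py; cp pics/bar_27.* pics/barx.png; ls pics/bar*
```

```text
[ 0.50982028 -0.23958335  0.16502042] [-1.72709511 -3.52856149  2.17852793] [ 0.0187633  -0.05887047 -0.99808928]
bar [[488.2, -227.4, 179.3], [516.7, -203.7, 212.9]] 4143
finger [[499.4, -243.3, 198.3], [516.6, -224.6, 205.0]] 246
pics/bar_23.45.png
pics/bar_26.50.png
pics/bar_27.55.png
pics/barx.png
```

View pics/barx.png

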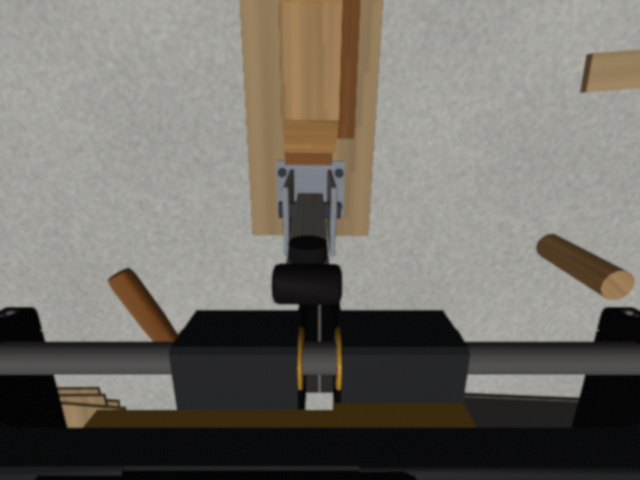

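The bar is nearly upright (310,283 in the view), the finger is behind and just under it, and the force is dropping. Continuing.

Emit:
{"op": "play_rows", "data": {"increments": [{"dp": [-1.2,4.5,-1],"turn": 0},{"dp": [-1.2,4.5,-1],"turn": 0},{"dp": [-1.2,4.5,-1],"turn": 0},{"dp": [-1,4.5,-1],"turn": 0},{"dp": [-1,4.5,-1],"turn": 0}]}}

```text
time_s: 28.1
position: [0.5057, -0.2132, 0.1596]
tcp_rot: [[-0.063, 0.998, 0.023], [0.996, 0.064, -0.056], [-0.057, 0.019, -0.998]]
force: [1.3, -1.3, 0.7]
opening: 0.004
```

Emit:
{"op": "play_rows", "data": {"increments": [{"dp": [-0.8,4.5,-1],"turn": 0},{"dp": [-0.8,4.5,-1],"turn": 0},{"dp": [-0.5,4,-1],"turn": 0},{"dp": [-0.5,3,-1],"turn": 0},{"dp": [-0.5,3,-1],"turn": 0}]}}

```text
time_s: 28.6
position: [0.4983, -0.1878, 0.1515]
tcp_rot: [[-0.064, 0.998, 0.014], [0.997, 0.065, -0.047], [-0.048, 0.011, -0.999]]
force: [0.4, -0.7, -0.6]
opening: 0.006
```

```bash
python3 - <<'E'
from h import *
s=bot.read_state();print(s["position"],s["force"],s["tcp_rot"][:,2])
p,d=bot.capture("scene");w,_=bot.capture("wrist")
cv2.imwrite("pics/a14.png",np.hstack([cv2.resize(p[150:370,110:330],(390,390),interpolation=cv2.INTER_CUBIC),cv2.resize(w[100:430,155:485],(390,390))]))
E
```

```text
[ 0.49832706 -0.18777498  0.15148719] [ 0.4438321  -0.67600446 -0.58575935] [ 0.0136631  -0.04737116 -0.99878391]
```

View pics/a14.png

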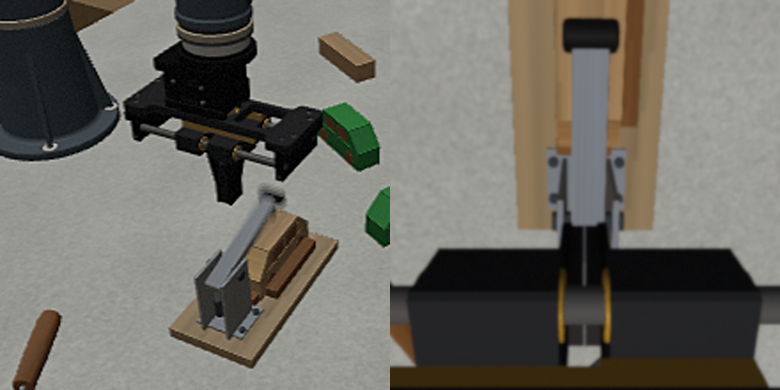

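The stand has gone over centre and is swinging down in the left view, with the bar at (270,192). Holding, then backing up and away.

Emit:
{"op": "play_rows", "data": {"increments": [{"dp": [0,-1,2],"turn": 0},{"dp": [0,-1,5],"turn": 0},{"dp": [0,0,10],"turn": 0},{"dp": [0,0,20],"turn": 0},{"dp": [0,0,20],"turn": 0}]}}

```text
time_s: 29.2
position: [0.4967, -0.1897, 0.2095]
tcp_rot: [[-0.063, 0.998, 0.009], [0.997, 0.064, -0.044], [-0.045, 0.006, -0.999]]
force: [-0.2, 0.6, -0.2]
opening: 0.004
```

Emit:
{"op": "play_rows", "data": {"increments": [{"dp": [0,0,20],"turn": 0},{"dp": [0,0,20],"turn": 0},{"dp": [0,0,10],"turn": 0},{"dp": [0,0,0],"turn": 0},{"dp": [0,0,0],"turn": 0}]}}

```text
time_s: 29.7
position: [0.4985, -0.1917, 0.268]
tcp_rot: [[-0.062, 0.998, 0.018], [0.997, 0.063, -0.05], [-0.051, 0.015, -0.999]]
force: [0.0, -0.6, -0.7]
opening: 0.007
```

```bash
python3 - <<'E'
from h import *
s=bot.read_state();print(s["position"],s["force"],s["tcp_rot"][:,2])
c=bot.get_calibration("wrist");w,dw=bot.capture("wrist");np.savez("w15.npz",d=dw,**c);cv2.imwrite("pics/w15.png",w)
p,d=bot.capture("scene");np.save("s15.npy",d)
cv2.imwrite("pics/a15.png",np.hstack([cv2.resize(p[210:370,190:350],(390,390),interpolation=cv2.INTER_CUBIC),cv2.resize(w[50:380,155:485],(390,390))]))
for n,dd,cc,img in(("wrist",dw,c,w),("scene",d,bot.get_calibration("scene"),p)):
    W=cloud(dd,cc)*1000;a=np.radians(3);e=W[...,:2]-[500.4,-179.8];X=e@[np.cos(a),np.sin(a)];Y=e@[-np.sin(a),np.cos(a)];Z=W[...,2]
    print(n,"arm top z",[(y,np.round(np.median(Z[(abs(X)<5)&(abs(Y-y)<3)&(Z>60)&(Z<140)]),1)) for y in(0,10,20,30,40,50,60,72)])
    for y in (85,90): 
        q=(abs(X)<23)&(abs(Y-y)<3)&(Z>70)&(Z<80)
        if q.sum()>5: print("car x",y,np.percentile(X[q],[2,98]),q.sum())
    q=(abs(X)<15)&(Y>95)&(Y<125)&(Z>40)&(Z<74); print("car Ymax",np.percentile(Y[q],99.5),q.sum())
E
```

```text
[ 0.49852988 -0.19168089  0.26802516] [ 0.0312348  -0.57914333 -0.67925727] [ 0.01781166 -0.05014509 -0.9985831 ]
wrist arm top z [(0, np.float64(96.1)), (10, np.float64(96.0)), (20, np.float64(96.0)), (30, np.float64(96.0)), (40, np.float64(95.9)), (50, np.float64(95.8)), (60, np.float64(96.0)), (72, np.float64(98.4))]
car x 85 [-19.06436495  19.70996137] 256
car x 90 [-18.95274556  19.63749627] 280
car Ymax 118.9904403177459 745
scene arm top z [(0, np.float64(96.0)), (10, np.float64(96.0)), (20, np.float64(94.8)), (30, np.float64(95.4)), (40, np.float64(95.3)), (50, np.float64(96.3)), (60, np.float64(95.9)), (72, np.float64(97.9))]
car x 85 [11.02143453 20.13938433] 11
car x 90 [ 9.85727392 20.36532026] 10
car Ymax 96.81509440918246 1
```

View pics/a15.png

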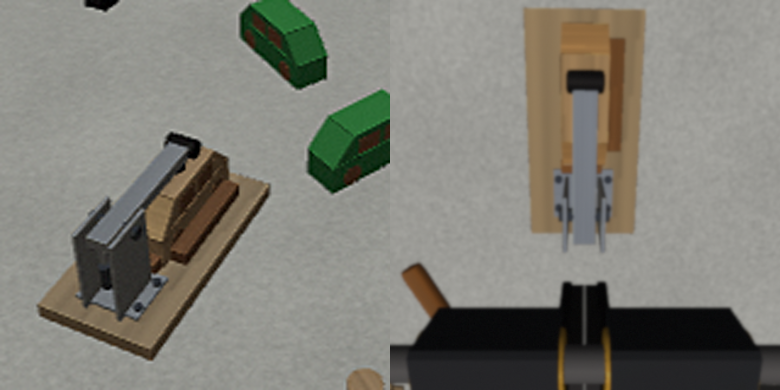

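The stand is level on the roof (arm top at 96 mm over its whole length) and the car is still flush. I'll do a quick check of the bystanders, then hand in.

```bash
python3 - <<'E'
from h import *
p,d=bot.capture("top");a=cv2.imread("pics/top0.png");
df=cv2.absdiff(p,a).max(2)
for n,b in dict(glue=(240,275,135,170),wheel=(275,300,164,188),paint=(132,170,172,208),dowel=(435,465,140,170),blank=(145,198,308,376),offcut=(325,392,115,178),driver=(470,555,292,350)).items():
    print(n,(df[b[2]:b[3],b[0]:b[1]]>40).sum())
s=bot.read_state();print(s["force"],s["time_s"]); bot.hand_in()
E
```

```text
glue 0
wheel 0
paint 0
dowel 0
blank 0
offcut 0
driver 1141
[-0.30733315  0.1383209   0.76374561] 29.85
the job is handed in; nothing more can be done
```

```bash
python3 - <<'E'
from h import *
a=cv2.imread("pics/scene0.png")[150:370,110:330];x=cv2.resize(a,(390,390),interpolation=cv2.INTER_CUBIC)
b=cv2.imread("pics/a14.png")[:,:390];d=cv2.absdiff(x,b).max(2);print((d[300:390,0:70]>40).sum())
E
```

```text
0
```

I stood the tan car on the jig and pressed it against the fence (about 4 N), then the end stop (about 5 N). I then pushed the stand over with at most about 7.5 N, and it snapped down onto the roof. I backed the gripper clear and handed the job in at about 30 s. No verdict was reported.

**Last checks:**
- **Stand:** its arm was level along its whole length over the roof, from both the wrist and scene depth. I could not measure how hard it presses on the car.
- **Car:** it was flat and square, centred within about 0.5 mm of jig x = 0. Its far end was at about jig y = 119–120 mm, so it was flush to within the cameras' 1–2 mm.
- **Gripper:** it was about 20 cm above the plate, and the force reading was within noise.
- **Bystanders:** the final top view matched the first for all of them except the screwdriver. I take that mismatch to be the arm blocking the view. The scene camera shows the screwdriver's handle end unchanged from the start to just after the stand went over, but I did not check it again after that.

**What disagreed or went wrong:**
- **Fingertip height:** the fingertips sat about 20 mm above the reported tool point, not 19 mm below it as stated. I corrected for this using depth.
- **Grasps:** two early attempts closed above the roof before I found the height error. They did not move the car.
- **Camera offset:** the top and wrist cameras differed by about 3 mm in absolute position. I used the wrist camera and contact forces instead.

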